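# Battery change at the charging dock

### The job

Do the battery change on this desk: first use the wooden-handled pusher to sweep all the yellow spent cells through the open front into the grey tray, never touching the cells with the gripper itself. Then drop the three blue charged packs upright into the dock's three pockets (any pack in any pocket) and swing each pocket's red lever fully down over its pack. Leave the pusher standing on its cork mat, and leave the mug, figurine, stylus and speaker where they are.

Things in the scene. Friction and masses are not known exactly. Their poses are not given: they have to be found in the camera images.
- dock: Black charging dock, fixed: a block 130 (x) by 240 (y) by 36 mm (z). Origin: centre of its underside; -x faces the robot. Pockets at y = +80 (left), 0 (middle) and -80 mm (right), centred at x = -20 mm, each 68 (x) by 48 mm (y), chamfered, 26 mm deep (floor 10 mm above the desk). At x = +32 mm behind each pocket a steel post 18 mm square, 81 mm high, carries the red lever.
- bay_left (a point): Centre of the floor of the left pocket (10 mm above the desk); axes as the dock.
- bay_middle (a point): The same of the middle pocket.
- bay_right (a point): Centre of the floor of the right pocket (10 mm above the desk); axes as the dock.
- hinge_left (a point): Hinge of the left red lever, on top of its post, 81.5 mm above the desk; axes as the dock (hinge axis along y).
- hinge_middle (a point): Hinge of the middle red lever, the same.
- hinge_right (a point): Hinge of the right red lever, 81.5 mm above the desk; axes as the dock (hinge axis along y).
- lever_left (a joint): Left lever, rad: 0 = fully down, level over the pocket, pointing to the dock's -x; pi/2 = upright; 2.1 = leaning back, its stop. Red bar 12 mm wide, 6 thick, 76 from hinge to tip, with a cross paddle at the tip 36 wide (y), 20 long. Light friction (0.06 N m) keeps it where left. Down, its underside is 2.5 mm over a seated pack; a pack not fully down stops it. Starts at 1.7 to 2.1.
- lever_middle (a joint): Middle lever, the same as the left one, over the middle pocket.
- lever_right (a joint): Right lever, the same as the left one, over the right pocket.
- pack_a: Blue charged battery pack with a white band, 64 (x) by 44 (y) by 66 mm (z), about 0.16 kg, standing upright on the desk. Origin: centre of its underside. Seated in a pocket, its top 40 mm stands out of the dock. A half turn makes no difference.
- pack_b: Second blue charged pack, the same as the first.
- pack_c: Third blue charged pack, the same as the first.
- tray: Grey cartridge tray, fixed, open-topped and open-fronted. Origin: middle of its open mouth, on the desk; +x runs into the tray. Inside 220 mm wide (y from -110 to 110) and 170 mm deep (x from 0 to 170); walls 5 mm thick and 40 mm high at the sides and back. Its floor is level with the desk, so things slide straight in.
- cell_1: Yellow spent cell with a black band, a block 40 (x) by 30 (y) by 24 mm (z), about 50 g, flat on the desk in front of the tray. Origin: centre of its underside. May be absent (two to four are there).
- cell_2: Yellow spent cell with a black band, a block 40 (x) by 30 (y) by 24 mm (z), about 50 g, flat on the desk in front of the tray. Origin: centre of its underside. May be absent (two to four are there).
- cell_3: Yellow spent cell with a black band, a block 40 (x) by 30 (y) by 24 mm (z), about 50 g, flat on the desk in front of the tray. Origin: centre of its underside. May be absent (two to four are there).
- cell_4: Yellow spent cell with a black band, a block 40 (x) by 30 (y) by 24 mm (z), about 50 g, flat on the desk in front of the tray. Origin: centre of its underside. May be absent (two to four are there).
- pusher: Pusher, 0.2 kg: a black rubber foot 32 (x) by 100 (y) by 30 mm (z), and on it an upright wooden handle 24 (x) by 50 (y) mm, from 30 to 100 mm above the foot's underside. Origin: centre of the foot's underside; its broad 100 mm faces look to +x and -x. Stands by itself.
- mat: Cork mat for the pusher, fixed, 90 (x) by 150 (y) by 4 mm (z). Origin: centre of its underside. At the start the pusher stands on its middle.
- mug: Red mug turned over, 95 mm high, 82 mm across; leave it alone. Origin: centre of its underside.
- figurine: White acrylic figurine, 92 mm high, 56 mm base; leave it alone. Origin: centre of its underside.
- stylus: Aluminium screwdriver-shaped stylus, 120 mm long (x), 12 mm thick; leave it alone.
- speaker: Grey fabric speaker, 80 by 90 by 70 mm; leave it alone. Origin: centre of its underside.
Mind the look-alikes: they are no part of the job. Several things have the shape of the mat; the one meant has the colours described above. Leave any green look-alike of the pack_b alone.

How it is judged:
On the way, in this order (a step that is already met when the one before it is completed fails the run):
1. all spent cells are in the grey tray (x of cell_1 in the frame of tray between 0.015 and 0.17 m and y of cell_1 in the frame of tray between -0.11 and 0.11 m and height (world z) of each of cell_1, cell_2, cell_3, cell_4 below 0.035 m and x of cell_2 in the frame of tray between 0.015 and 0.17 m and y of cell_2 in the frame of tray between -0.11 and 0.11 m and x of cell_3 in the frame of tray between 0.015 and 0.17 m and y of cell_3 in the frame of tray between -0.11 and 0.11 m and x of cell_4 in the frame of tray between 0.015 and 0.17 m and y of cell_4 in the frame of tray between -0.11 and 0.11 m), for 0.2 s.
2. all three charged packs sit fully down in the dock's pockets (((horizontal distance between pack_a and bay_left below 0.008 m and z of pack_a in the frame of bay_left below 0.004 m and angle between pack_a's own z axis and vertical below 0.1 rad) or (horizontal distance between pack_b and bay_left below 0.008 m and z of pack_b in the frame of bay_left below 0.004 m and angle between pack_b's own z axis and vertical below 0.1 rad) or (horizontal distance between pack_c and bay_left below 0.008 m and z of pack_c in the frame of bay_left below 0.004 m and angle between pack_c's own z axis and vertical below 0.1 rad)) and ((horizontal distance between pack_a and bay_middle below 0.008 m and z of pack_a in the frame of bay_middle below 0.004 m and angle between pack_a's own z axis and vertical below 0.1 rad) or (horizontal distance between pack_b and bay_middle below 0.008 m and z of pack_b in the frame of bay_middle below 0.004 m and angle between pack_b's own z axis and vertical below 0.1 rad) or (horizontal distance between pack_c and bay_middle below 0.008 m and z of pack_c in the frame of bay_middle below 0.004 m and angle between pack_c's own z axis and vertical below 0.1 rad)) and ((horizontal distance between pack_a and bay_right below 0.008 m and z of pack_a in the frame of bay_right below 0.004 m and angle between pack_a's own z axis and vertical below 0.1 rad) or (horizontal distance between pack_b and bay_right below 0.008 m and z of pack_b in the frame of bay_right below 0.004 m and angle between pack_b's own z axis and vertical below 0.1 rad) or (horizontal distance between pack_c and bay_right below 0.008 m and z of pack_c in the frame of bay_right below 0.004 m and angle between pack_c's own z axis and vertical below 0.1 rad))), for 0.2 s.
3. all three red levers are fully down (value of joint each of lever_left, lever_middle, lever_right below 0.1 rad), for 0.2 s.
At the end, for the whole second after the job is handed in: Every cell present lies in the tray, 15 mm or more inside the mouth; a pack in each pocket, within 8 mm of its centre and 4 mm of its floor, upright to 0.1 rad; all levers below 0.1 rad; the pusher upright (0.1 rad) on the mat, within 45 mm of its middle; all at rest (all of step 1 and all of step 2 and all of step 3 and horizontal distance between pusher and mat below 0.045 m and angle between pusher's own z axis and vertical below 0.1 rad and height (world z) of pusher below 0.012 m and linear speed of each of pusher, pack_a, pack_b, pack_c, cell_1, cell_2, cell_3, cell_4 below 0.02 m/s); the robot touches nothing.
It fails at once if the gripper or arm touches a spent cell (contact force between any of cell_1, cell_2, cell_3, cell_4 and the fingers above 1 N or contact force between any of cell_1, cell_2, cell_3, cell_4 and the arm above 1 N).
It fails at once if the mug, figurine, stylus or speaker is moved more than 30 mm (distance of any of mug, figurine, stylus, speaker from where it was at the start of the episode above 0.03 m).
Of cell_1, cell_2, cell_3, cell_4 only 2 to 4 are there at a start; the rules pass over those that are not, and their reading is None.
At some moment in a run one of pack_a, pack_b, pack_c, cell_1, cell_2, cell_3, cell_4 may be knocked a few centimetres aside while the robot is not near it.
It also fails if it takes over 210 s, if anything falls off the work surface, if the arm or the gripper's body presses on something with over 40 N, if the wrist force passes 120 N, or if a joint passes its speed limit or range.

### The arm

A 7-joint arm with a two-finger parallel gripper is mounted at the origin on the work surface. World frame = base frame: x ahead of the robot, y to its left, z up, the work surface at z = 0. Lengths are in m, angles in rad, forces in N, time in s.
With the tool pointing down it reaches from about 0.4 to 0.925 m from the base axis. Payload 5.6 kg.
Tool frame: the origin (TCP) lies at the very end of the fingers, on their centre line; the grasp point (between the pads) lies robot.grip_point_offset behind it (robot.grip_point_offset is the distance from the TCP to the grasp point, in m); z points along the fingers, y is the direction in which the jaws open and shut (so a half turn about z gives the same grasp; the last joint's range is limited). The gripper opens to 85 mm and grips with 20 to 120 N. Pads are 22 mm wide; open, the fingers measure 114 mm over their backs; the gripper's body (76 mm by 85 mm) begins 54 mm behind the grasp point. The pads swing forward as they close: fully open they stand 13 mm farther back than shut.
Start: joints at [-1.306, 0.468, -0.012, 1.603, 0.006, 1.071, -0.056], TCP at [0.197, 0.619, 0.231] pointing down, gripper open.
Joint ranges: [-2.53, 2.53], [-0.31, 2.02], [-1.57, 1.55], [0.28, 2.44], [-1.29, 4.43], [0.15, 1.84], [-2.92, 2.92]. Speed limits (rad/s): [2.57, 2.57, 3.14, 3.14, 3.14, 3.14, 3.14].

### API

Orientations are given as [roll, pitch, yaw] about the fixed x, y, z axes, in that order (R = Rz(yaw) Ry(pitch) Rx(roll)).
In Python, from workcell import robot gives the robot as it stands.
- The arm moves only by the tool drive_tool, never from a script. Its argument "series" is a list that holds one entry, the list of rows, each a list of 7 numbers: the finger opening in mm, from 0 to 85.4, then the shift along the tool's x, y, z in mm, then the turn, a rotation vector about the tool's x, y, z in rad. In form: [[[claw, tx, ty, tz, rx, ry, rz], ...]]. A call has 1 to 20 rows; each row shifts and turns the pose as measured when the row begins, along the tool's axes as they then stand; what a row does not reach is not made up. A row lasts 1/12 s, in which the tool goes at most 41.7 mm and 7.16 degrees, less where a joint would pass 70% of its speed; a pose out of reach is approached as far as the arm can. A call with a gripper value outside its range is refused whole. The fingers move at their own pace and stop on an object; "squeeze" is the grip in N (left out, the last holds). Time passes only in rows, so rows that do not move let the fingers close. It gives the time, the measured TCP pose, the force and the opening at its end, in the units of the state.
- robot.sense(): the state, without advancing time (a new reading comes with each control period).
- robot.snapshot(name): name is "side" or "top" or "wrist"; returns (picture, depth): 400x640x3 uint8, red, green, blue; 400x640 float32, m along the optical axis (not along the pixel's ray), 0 where there is no reading.
- robot.camera_params(name): a dict with "intrinsics" (3x3 intrinsics, pixels), "D" ([k1, k2, p1, p2, k3] as OpenCV has them; the pictures are not rectified), "T" (4x4, takes a point from camera to world coordinates). Camera axes: x right, y down, z forward; pixel columns grow to the right and rows downward; lengths in m; the calibration is good to about 2 mm. A picture is of the moment at which its call begins: read the wrist's pose just before it. camera_params takes no time and is no camera call; for the wrist camera it gives the pose at the moment of the call.
- robot.sign_off(): hands the job in, once; it reports no verdict.
The state is a dict: "time_s": time; "qpos": joint angles; "dq": joint speeds; "joint_torque": joint torques, N m; "position": TCP position; "orientation": TCP orientation; "force": force on the tool from outside, world axes, zero at the start; "ft_torque": the same for the moment, N m; "opening": finger opening in m.
Only numpy, scipy, OpenCV 4.12 (cv2) and the standard library are available. Lean on these libraries where they do the work, as an engineer would, in place of code of your own. Each camera call takes 0.05 s, during which the arm holds its last target.

## Working session

There is one attempt and no reset: what is moved stays moved. The work goes in short steps, Python scripts to look and compute and a tool call to move; the robot and the scene stay as the last step left them, time stands still between calls to the robot, and variables do not carry over. Pictures are saved under pics/ and viewed, and the job is handed in when it is done.

Besides the shell and the picture viewer there is one more tool, called after "Emit:" as name(argument=value, ...), one argument or row to a line, values as JSON. drive_tool: Moves the arm, as the interface text tells. Its arguments: {"type":"object","properties":{"series":{"type":"array"},"squeeze":{"type":"number"}},"required":["series"]}

```bash
ls; mkdir -p pics
python3 - <<'E'
from workcell import robot
import cv2,numpy as np
print(robot.sense()); print(robot.grip_point_offset)
for n in ["side","top","wrist"]:
    c=robot.camera_params(n); print(n,np.round(c["intrinsics"],1).tolist(),np.round(c["D"],4),np.round(c["T"],4).tolist())
    p,d=robot.snapshot(n); cv2.imwrite(f"pics/{n}0.png",p[...,::-1]); np.save(f"pics/{n}0.npy",d)
E
```

```text
pics
{'time_s': 0.0, 'qpos': array([-1.30600574,  0.46840645, -0.01157625,  1.60366389,  0.00601038,
        1.07141222, -0.05626711]), 'dq': array([-5.52506960e-04, -9.35384242e-05,  1.96480143e-04,  1.74718367e-03,
       -1.08314865e-03,  2.81468923e-04,  8.10761773e-04]), 'joint_torque': array([-6.42742589e-05, -5.32398641e+01,  2.12641672e-02, -2.51309305e+01,
        1.14394590e-02,  7.83643511e-03,  7.10789209e-06]), 'position': array([0.19682783, 0.61886949, 0.23030267]), 'orientation': array([-3.13974268e+00,  1.49117446e-04,  2.83375259e+00]), 'force': array([ 0.51880726, -0.64935387,  0.34112751]), 'ft_torque': array([-0.00357717,  0.01372248, -0.00133762]), 'opening': 0.08560119360113999}
0.0187
side [[410.1, 0.0, 316.7], [0.0, 410.1, 202.3], [0.0, 0.0, 1.0]] [-0.0462  0.      0.      0.      0.    ] [[0.848, -0.377, 0.3725, 0.0076], [-0.53, -0.609, 0.5901, -0.7149], [0.0044, -0.6978, -0.7162, 1.0186], [0.0, 0.0, 0.0, 1.0]]
top [[503.5, 0.0, 321.0], [0.0, 503.5, 194.1], [0.0, 0.0, 1.0]] [-0.0229  0.      0.      0.      0.    ] [[-0.0174, -0.9806, 0.1954, 0.1713], [-0.9998, 0.0175, -0.0013, 0.0262], [-0.0022, -0.1954, -0.9807, 1.8087], [0.0, 0.0, 0.0, 1.0]]
wrist [[294.6, 0.0, 319.7], [0.0, 294.6, 200.8], [0.0, 0.0, 1.0]] [-0.0378  0.      0.      0.      0.    ] [[0.3028, 0.9108, 0.2807, 0.1261], [0.9531, -0.2889, -0.0908, 0.6416], [-0.0016, 0.295, -0.9555, 0.3726], [0.0, 0.0, 0.0, 1.0]]
```

View pics/top0.png

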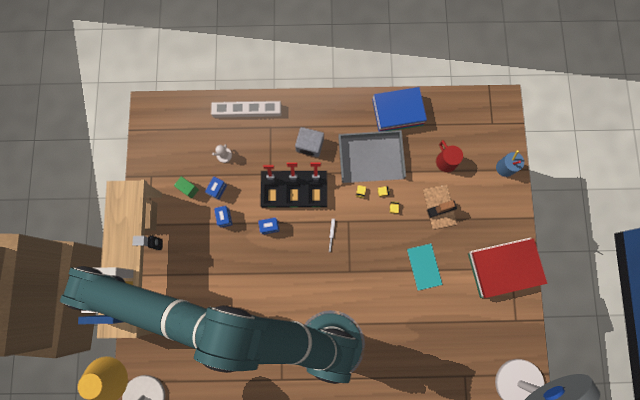

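View pics/side0.png

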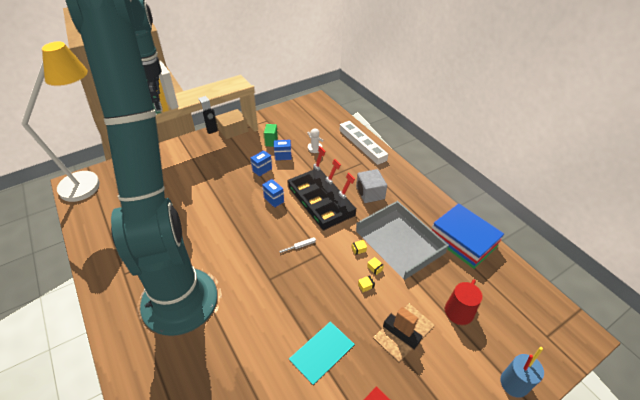

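View pics/wrist0.png

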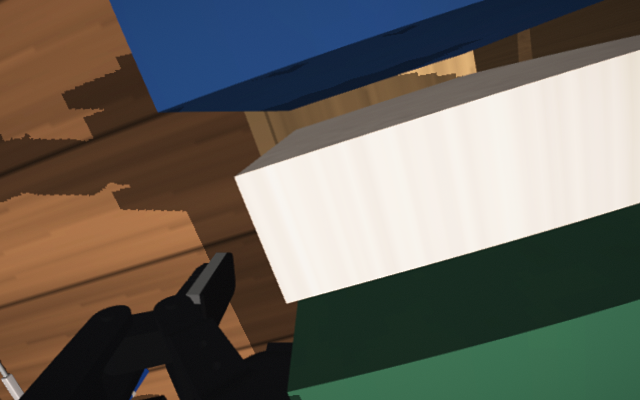

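```bash
cat > h.py <<'E'
import cv2,numpy as np
from workcell import robot
class V:
    def __init__(s,name,fn=None):
        s.n=name; s.c=robot.camera_params(name); s.K=np.array(s.c["intrinsics"]);s.D=np.array(s.c["D"],float);s.T=np.array(s.c["T"])
        s.p,s.d=robot.snapshot(name); s.hsv=cv2.cvtColor(s.p,cv2.COLOR_RGB2HSV)
        if fn: cv2.imwrite(f"pics/{fn}.png",s.p[...,::-1])
    def ray(s,uv):
        q=cv2.undistortPoints(np.array(uv,float).reshape(-1,1,2),s.K,s.D).reshape(-1,2)
        r=np.c_[q,np.ones(len(q))]@s.T[:3,:3].T
        return s.T[:3,3],r
    def plane(s,uv,z):
        o,r=s.ray(uv); return o+r*((z-o[2])/r[:,2])[:,None]
    def cloud(s,mask):
        v,u=np.nonzero(mask&(s.d>0)); o,r=s.ray(np.c_[u,v]); return o+r*s.d[v,u][:,None],np.c_[u,v]
    def proj(s,P):
        P=np.atleast_2d(P); Ti=np.linalg.inv(s.T); rv,_=cv2.Rodrigues(Ti[:3,:3])
        return cv2.projectPoints(P.astype(float),rv,Ti[:3,3],s.K,s.D)[0].reshape(-1,2)
    def mask(s,lo,hi,box=None):
        m=cv2.inRange(s.hsv,np.array(lo),np.array(hi))>0
        if box: b=np.zeros_like(m); b[box[1]:box[3],box[0]:box[2]]=1; m&=b
        return m
    def crop(s,box,k,fn):
        c=s.p[box[1]:box[3],box[0]:box[2],::-1]; cv2.imwrite(f"pics/{fn}.png",cv2.resize(c,None,fx=k,fy=k,interpolation=cv2.INTER_CUBIC))
def blobs(m,amin=15):
    n,l,st,ce=cv2.connectedComponentsWithStats(m.astype(np.uint8)); return [(l==i,st[i,4],ce[i]) for i in range(1,n) if st[i,4]>=amin]
def tri(o1,r1,o2,r2):
    A=np.c_[r1,-r2]; t=np.linalg.lstsq(A,o2-o1,rcond=None)[0]; return (o1+t[0]*r1+o2+t[1]*r2)/2,np.linalg.norm(o1+t[0]*r1-o2-t[1]*r2)
E
python3 - <<'E'
from h import *
t=V("top");s=V("side")
t.crop((170,130,420,250),3,"topcrop"); t.crop((330,120,480,240),5,"topcrop2"); s.crop((240,120,450,370),2,"sidecrop")
for nm,lo,hi in [("yellow",(22,120,120),(35,255,255)),("blue",(105,120,60),(125,255,255)),("green",(45,100,40),(80,255,255))]:
  for v in (t,s):
    for m,a,c in blobs(v.mask(lo,hi)):
        P,_=v.cloud(m); 
        if len(P): print(nm,v.n,a,c.round(1),"med",np.median(P,0).round(3),"zmax",np.percentile(P[:,2],95).round(3))
E
```

```text
yellow top 18 [515.1 154.3] med [ 0.634 -0.65   0.13 ] zmax 0.157
yellow top 67 [360.9 189.8] med [ 0.54  -0.121  0.024] zmax 0.031
yellow top 73 [382.4 191. ] med [ 0.535 -0.197  0.024] zmax 0.03
yellow top 81 [394.  207.9] med [ 0.472 -0.238  0.024] zmax 0.03
yellow side 149 [52.7 45.9] med [-0.038  0.6    0.522] zmax 0.524
yellow side 21 [314.8 200.6] med [0.53  0.124 0.012] zmax 0.014
yellow side 29 [327.4 215.4] med [0.528 0.045 0.011] zmax 0.015
yellow side 116 [360.7 246. ] med [ 0.541 -0.126  0.024] zmax 0.028
yellow side 24 [353.6 248.2] med [ 0.518 -0.12   0.023] zmax 0.027
yellow side 154 [374.6 264.9] med [ 0.534 -0.202  0.023] zmax 0.027
yellow side 157 [365.  283.8] med [ 0.472 -0.241  0.023] zmax 0.027
yellow side 60 [536.2 354.9] med [ 0.635 -0.652  0.131] zmax 0.155
blue top 1553 [399.9 107.2] med [ 0.837 -0.271  0.067] zmax 0.073
blue top 170 [214.4 186.9] med [0.551 0.4   0.066] zmax 0.073
blue top 23 [221.5 191.6] med [0.541 0.383 0.028] zmax 0.04
blue top 187 [222.1 215.6] med [0.447 0.369 0.066] zmax 0.072
blue top 187 [268.2 225.4] med [0.409 0.21  0.066] zmax 
[... 321 characters left out ...]
7
blue side 114 [282.8 155.5] med [0.547 0.384 0.025] zmax 0.041
blue side 126 [261.8 168.8] med [0.442 0.356 0.023] zmax 0.039
blue side 174 [272.4 188.1] med [0.408 0.202 0.066] zmax 0.07
blue side 125 [274.3 199.8] med [0.403 0.184 0.024] zmax 0.039
blue side 1865 [468.4 229.8] med [ 0.836 -0.275  0.067] zmax 0.07
blue side 49 [462.  255.1] med [ 0.783 -0.318  0.022] zmax 0.026
green top 212 [184.3 186.1] med [0.557 0.508 0.066] zmax 0.073
green side 246 [270. 134.] med [0.55  0.493 0.059] zmax 0.07
green side 15 [303.9 203.5] med [0.485 0.124 0.022] zmax 0.031
green side 18 [316.2 218.7] med [0.483 0.043 0.024] zmax 0.031
green side 128 [470.4 257.4] med [ 0.788 -0.345  0.009] zmax 0.016
```

View pics/topcrop.png

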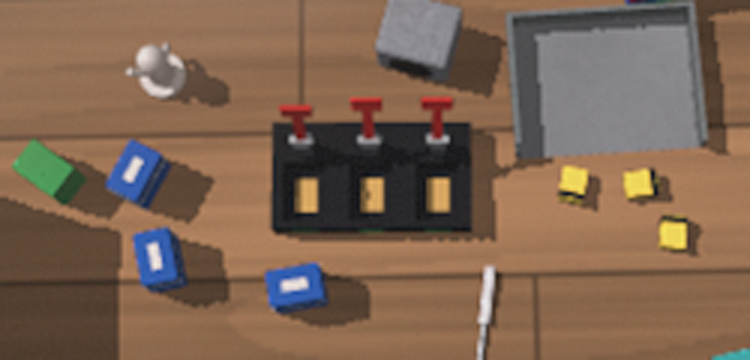

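View pics/topcrop2.png

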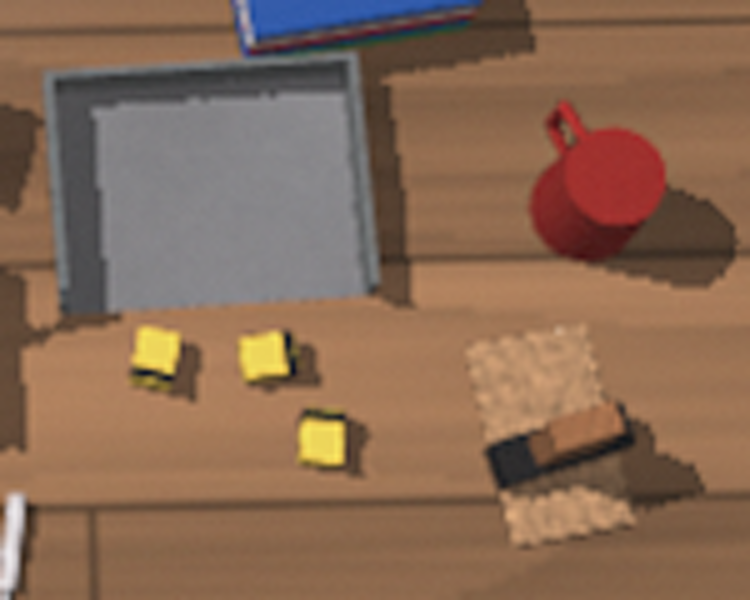

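View pics/sidecrop.png

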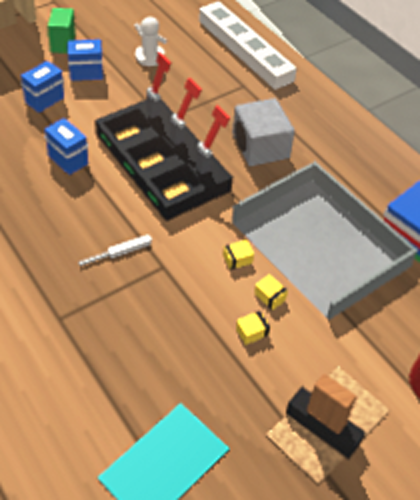

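```bash
cat >> h.py <<'E'
def rect(xy):
    (c,(w,h),a)=cv2.minAreaRect(np.array(xy,np.float32)); 
    if w<h: w,h,a=h,w,a+90
    return np.round(c,4),round(w,4),round(h,4),round((a+90)%180-90,1)   # angle of the long side
E
python3 - <<'E'
from h import *
t=V("top");s=V("side")
for v in (t,s):
    print(v.n)
    P,uv=v.cloud(np.ones(v.d.shape,bool)); 
    rgb=v.p[uv[:,1],uv[:,0]].astype(int); sat=rgb.max(1)-rgb.min(1); 
    def sel(x0,x1,y0,y1,z0,z1,extra=True): return (P[:,0]>x0)&(P[:,0]<x1)&(P[:,1]>y0)&(P[:,1]<y1)&(P[:,2]>z0)&(P[:,2]<z1)&extra
    k=sel(.55,.82,-.36,.0,.034,.046,sat<35); print("tray rim",k.sum(),rect(P[k,:2]),P[k,2].mean())
    k=sel(.42,.68,-.02,.28,.03,.04,rgb.max(1)<70); print("dock top",k.sum(),rect(P[k,:2]),np.median(P[k,2]))
    k=sel(.38,.62,-.48,-.29,.09,.12); print("handle top",k.sum(),rect(P[k,:2]),np.median(P[k,2]))
    k=sel(.38,.62,-.48,-.29,.028,.04); print("foot top",k.sum(),rect(P[k,:2]),np.median(P[k,2]))
    k=sel(.38,.62,-.48,-.29,.0,.008,(rgb[:,0]>rgb[:,2]+40)); 
    for nm,b in [("c1",(.54,-.121)),("c2",(.535,-.199)),("c3",(.472,-.239))]:
        k=sel(b[0]-.04,b[0]+.04,b[1]-.035,b[1]+.035,.019,.03,sat>-1); print(nm,k.sum(),rect(P[k,:2]),np.median(P[k,2]))
    for nm,b in [("pa",(.551,.398)),("pb",(.447,.367)),("pc",(.409,.207))]:
        k=sel(b[0]-.06,b[0]+.06,b[1]-.06,b[1]+.06,.062,.075); print(nm,k.sum(),rect(P[k,:2]),np.median(P[k,2]))
    k=sel(.25,.5,-.1,.1,.005,.03,sat<30); print("stylus",k.sum(),rect(P[k,:2]),np.median(P[k,2]))
    k=sel(.5,.75,-.02,.28,.085,.17); print("levers",k.sum())
E
```

```text
top
tray rim 241 (array([ 0.6894, -0.1989]), 0.3055, 0.2177, -86.1) 0.03982271765203244
dock top 1041 (array([0.5794, 0.1226]), 0.236, 0.1968, 89.6) 0.035513366814328595
handle top 141 (array([ 0.5334, -0.4264]), 0.1868, 0.0508, -14.7) 0.101786081171789
foot top 110 (array([ 0.5264, -0.411 ]), 0.1867, 0.0998, -2.8) 0.03454291605586435
c1 74 (array([ 0.5338, -0.1223]), 0.0399, 0.0296, -10.1) 0.02379212425841748
c2 76 (array([ 0.5343, -0.2005]), 0.0399, 0.0293, -79.5) 0.02412948509813828
c3 75 (array([ 0.474 , -0.2375]), 0.0397, 0.0299, -5.1) 0.02406726683161864
pa 185 (array([0.5516, 0.4004]), 0.0637, 0.0447, -27.8) 0.06658880056910377
pb 194 (array([0.4484, 0.373 ]), 0.0622, 0.0449, 10.8) 0.0670888816558538
pc 189 (array([0.4116, 0.2096]), 0.0626, 0.0441, -82.9) 0.06667990765014675
stylus 122 (array([0.4232, 0.0109]), 0.1882, 0.0786, 31.4) 0.012838627200492558
levers 258
side
tray rim 436 (array([ 0.6825, -0.2053]), 0.3196, 0.2026, -86.9) 0.039753362859624275
dock top 759 (array([0.5812, 0.1209]), 0.2399, 0.1973, 89.5) 0.03637082357090593
handle top 284 (array([ 0.5344, -0.4268]), 0.1807, 0.051, -13.6) 0.1036518858382271
foot top 366 (array([ 0.5287, -0.4123]), 0.1887, 0.1042, -4.0) 0.034696048027639925
c1 114 (array([ 0.5375, -0.1205]), 0.0411, 0.0318, -13.5) 0.02485454440213336
c2 125 (array([ 0.5234, -0.2058]), 0.0619, 0.0398, 10.1) 0.024314999258800207
c3 138 (array([ 0.4767, -0.238 ]), 0.04, 0.0328, -8.4) 0.02445440627493828
pa 136 (array([0.5554, 0.4008]), 0.0605, 0.0524, -28.1) 0.06733013346191041
pb 152 (array([0.4498, 0.3723]), 0.0662, 0.0508, 12.6) 0.06691753205799122
pc 179 (array([0.4139, 0.2118]), 0.0658, 0.0454, -80.6) 0.06714062218321137
stylus 204 (array([0.4266, 0.0112]), 0.1924, 0.0884, 32.2) 0.01233518130715816
levers 355
```

Run:
```python
from h import *
t=V("top");s=V("side")
for v in (t,s):
    print(v.n)
    P,uv=v.cloud(np.ones(v.d.shape,bool)); 
    rgb=v.p[uv[:,1],uv[:,0]].astype(int); sat=rgb.max(1)-rgb.min(1); 
    def big(nm,k,amin=10):
        m=np.zeros(v.d.shape,np.uint8); m[uv[k,1],uv[k,0]]=1; idx=-np.ones(v.d.shape,int); idx[uv[:,1],uv[:,0]]=np.arange(len(uv))
        for b,a,c in sorted(blobs(cv2.dilate(m,np.ones((3,3)))),key=lambda x:-x[1])[:2]:
            i=idx[b&(m>0)]; print(nm,len(i),c.round(),rect(P[i,:2]),np.median(P[i,2]).round(4))
    def sel(x0,x1,y0,y1,z0,z1,extra=True): return (P[:,0]>x0)&(P[:,0]<x1)&(P[:,1]>y0)&(P[:,1]<y1)&(P[:,2]>z0)&(P[:,2]<z1)&extra
    big("tray",sel(.53,.82,-.36,.0,.037,.044,sat<35))
    big("traywall",sel(.53,.82,-.36,.0,.006,.044,sat<35))
    big("dock",sel(.42,.68,-.02,.28,.031,.04,rgb.max(1)<70))
    big("handle",sel(.42,.5,-.48,-.29,.095,.108))
    big("foot",sel(.38,.52,-.48,-.29,.02,.04,rgb.max(1)<80))
    big("mat",sel(.3,.62,-.48,-.25,.0025,.008,sat>20))
    big("levers",sel(.5,.75,-.02,.28,.085,.19,sat>80))
    big("stylus",sel(.25,.52,-.1,.03,.004,.03,sat<30))
```

```text
top
tray 61 [362. 134.] (array([ 0.7475, -0.1341]), 0.178, 0.0116, -85.4) 0.0405
tray 40 [342. 162.] (array([ 0.644 , -0.0527]), 0.1469, 0.0051, 2.5) 0.0406
traywall 951 [374. 153.] (array([ 0.6798, -0.1994]), 0.3299, 0.2034, -87.1) 0.0115
traywall 11 [330. 153.] (array([ 0.6867, -0.0159]), 0.0339, 0.0222, -1.1) 0.0084
dock 986 [293. 188.] (array([0.5461, 0.1235]), 0.2359, 0.1329, 88.9) 0.036
dock 6 [308. 153.] (array([0.6769, 0.0688]), 0.0226, 0.0013, 74.3) 0.0356
handle 85 [446. 205.] (array([ 0.4642, -0.4081]), 0.0523, 0.0238, -71.6) 0.1038
foot 117 [440. 211.] (array([ 0.4634, -0.4077]), 0.1012, 0.031, -73.4) 0.0336
mat 1557 [429. 213.] (array([ 0.4597, -0.365 ]), 0.3198, 0.2295, 0.1) 0.0046
levers 51 [292. 167.] (array([0.5977, 0.1218]), 0.034, 0.0281, 85.3) 0.1423
levers 46 [315. 167.] (array([0.601 , 0.0458]), 0.032, 0.0282, -30.5) 0.141
stylus 88 [332. 234.] (array([ 0.3794, -0.0137]), 0.1153, 0.0157, -8.3) 0.0105
stylus 26 [322. 202.] (array([0.4994, 0.0172]), 0.0407, 0.0217, -0.8) 0.0098
side
tray 303 [413. 232.] (array([ 0.6755, -0.1629]), 0.2335, 0.1929, -87.3) 0.0402
tra
[... 156 characters left out ...]
0067
dock 730 [322. 199.] (array([0.549 , 0.1207]), 0.2411, 0.1298, 89.4) 0.0363
dock 7 [361. 191.] (array([0.6773, 0.0594]), 0.0207, 0.0031, 77.7) 0.0325
handle 200 [407. 316.] (array([ 0.4677, -0.409 ]), 0.0511, 0.0246, -73.8) 0.1049
foot 329 [403. 332.] (array([ 0.466, -0.41 ]), 0.0983, 0.0321, -74.9) 0.0341
mat 3431 [385. 327.] (array([ 0.46 , -0.365]), 0.3199, 0.2298, 0.0) 0.004
levers 113 [348. 182.] (array([0.6037, 0.0442]), 0.0356, 0.0343, -30.6) 0.1361
levers 102 [334. 168.] (array([0.5995, 0.1226]), 0.039, 0.0346, 86.4) 0.1369
stylus 119 [299. 245.] (array([ 0.3821, -0.0114]), 0.1144, 0.0168, -4.9) 0.0118
stylus 64 [325. 225.] (array([0.4952, 0.008 ]), 0.0452, 0.0209, -35.6) 0.0182
```

```bash
cat > plan.py <<'E'
import sys,json,numpy as np
from workcell import robot
from scipy.spatial.transform import Rotation as R
# usage: plan.py claw step_mm "x,y,z,yawdeg" ... ('-' keeps a value)
def main(a):
    claw=float(a[0]); step=float(a[1]); s=robot.sense(); p=np.array(s["position"]); Rm=R.from_euler("xyz",s["orientation"])
    print("t",round(s["time_s"],2),"at",p.round(4),"rpy",np.round(s["orientation"],3),"F",s["force"].round(1),"open",round(s["opening"],4),"q",s["qpos"].round(2))
    rows=[]
    for w in a[2:]:
        w=w.split(","); yaw0=Rm.as_euler("xyz")[2]
        t=np.array([p[i] if w[i]=="-" else float(w[i]) for i in range(3)]); yaw=yaw0 if w[3]=="-" else np.radians(float(w[3]))
        Rt=R.from_euler("xyz",[np.pi,0,yaw]); rv=(Rm.inv()*Rt).as_rotvec()
        n=max(1,int(np.ceil(np.linalg.norm(t-p)*1000/step)),int(np.ceil(np.linalg.norm(rv)/.115)))
        d=(t-p)/n
        for i in range(n):
            l=Rm.inv().apply(d)*1000; rows.append([claw]+[round(x,1 if step<12 or n==1 else 0) for x in l]+[round(x,3) for x in rv/n]); Rm=Rm*R.from_rotvec(rv/n)
        p=t;Rm=Rt
    print(len(rows)); print(json.dumps(rows).replace(".0,",","))
main(sys.argv[1:])
E
python3 plan.py 85 36 0.25,0.55,0.30,150 0.45,0.15,0.30,120 0.466,-0.410,0.30,106
```

```text
t 0.45 at [0.1969 0.6194 0.2312] rpy [-3.141  0.     2.834] F [-0.2  0.4 -0.3] open 0.0856 q [-1.31  0.47 -0.01  1.6   0.01  1.07 -0.06]
33
[[85, -18, -13, -17, -0, 0, 0.054], [85, -19, -12, -17, -0, 0, 0.054], [85, -19, -11, -17, -0, 0, 0.054], [85, -20, -9, -17, -0, 0, 0.054], [85, -29, -19, -0, 0, -0, 0.04], [85, -29, -18, -0, 0, -0, 0.04], [85, -30, -17, -0, 0, -0, 0.04], [85, -31, -15, -0, 0, -0, 0.04], [85, -31, -14, -0, 0, -0, 0.04], [85, -32, -13, -0, 0, -0, 0.04], [85, -32, -12, -0, 0, -0, 0.04], [85, -33, -10, -0, 0, -0, 0.04], [85, -33, -9, -0, 0, -0, 0.04], [85, -34, -8, -0, 0, -0, 0.04], [85, -34, -6, -0, 0, -0, 0.04], [85, -34, -5, -0, 0, -0, 0.04], [85, -34, -3, -0, 0, -0, 0.04], [85, -31, -17, -0, -0, -0, 0.015], [85, -31, -16, -0, -0, -0, 0.015], [85, -31, -16, -0, -0, -0, 0.015], [85, -32, -15, -0, -0, -0, 0.015], [85, -32, -15, -0, -0, -0, 0.015], [85, -32, -14, -0, -0, -0, 0.015], [85, -32, -14, -0, -0, -0, 0.015], [85, -32, -13, -0, -0, -0, 0.015], [85, -33, -13, -0, -0, -0, 0.015], [85, -33, -12, -0, -0, -0, 0.015], [85, -33, -12, -0, -0, -0, 0.015], [85, -33, -11, -0, -0, -0, 0.015], [85, -33, -11, -0, -0, -0, 0.015], [85, -33, -10, -0, -0, -0, 0.015], [85, -34, -10, -0, -0, -0, 0.015], [85, -34, -9, -0, -0, -0, 0.015]]
```

Emit:
drive_tool(
  series=[
    [[85, -18, -13, -17, 0, 0, 0.054], [85, -19, -12, -17, 0, 0, 0.054], [85, -19, -11, -17, 0, 0, 0.054], [85, -20, -9, -17, 0, 0, 0.054], [85, -29, -19, 0, 0, 0, 0.04], [85, -29, -18, 0, 0, 0, 0.04], [85, -30, -17, 0, 0, 0, 0.04], [85, -31, -15, 0, 0, 0, 0.04], [85, -31, -14, 0, 0, 0, 0.04], [85, -32, -13, 0, 0, 0, 0.04], [85, -32, -12, 0, 0, 0, 0.04], [85, -33, -10, 0, 0, 0, 0.04], [85, -33, -9, 0, 0, 0, 0.04], [85, -34, -8, 0, 0, 0, 0.04], [85, -34, -6, 0, 0, 0, 0.04], [85, -34, -5, 0, 0, 0, 0.04], [85, -34, -3, 0, 0, 0, 0.04]],
  ],
  squeeze=60,
)

```text
time_s: 1.87
position: [0.4486, 0.1318, 0.3022]
orientation: [3.135, -0.008, 2.079]
force: [0.4, 0.3, 0.0]
opening: 0.085
```

```bash
python3 plan.py 85 36 0.466,-0.410,0.28,106
```

```text
t 1.87 at [0.4486 0.1318 0.3022] rpy [ 3.135 -0.008  2.079] F [0.4 0.3 0. ] open 0.085 q [-0.75  0.06  0.42  1.97 -0.04  1.1   0.2 ]
16
[[85, -30, -16, 1, 0, -0.001, 0.014], [85, -30, -15, 1, 0, -0.001, 0.014], [85, -31, -15, 1, 0, -0.001, 0.014], [85, -31, -14, 1, 0, -0.001, 0.014], [85, -31, -14, 1, 0, -0.001, 0.014], [85, -31, -13, 1, 0, -0.001, 0.014], [85, -31, -13, 1, 0, -0.001, 0.014], [85, -32, -12, 1, 0, -0.001, 0.014], [85, -32, -12, 1, 0, -0.001, 0.014], [85, -32, -12, 1, 0, -0.001, 0.014], [85, -32, -11, 1, 0, -0.001, 0.014], [85, -32, -11, 1, 0, -0.001, 0.014], [85, -32, -10, 1, 0, -0.001, 0.014], [85, -32, -10, 1, 0, -0.001, 0.014], [85, -33, -9, 1, 0, -0.001, 0.014], [85, -33, -9, 1, 0, -0.001, 0.014]]
```

Emit:
drive_tool(
  series=[
    [[85, -30, -16, 1, 0, -0.001, 0.014], [85, -30, -15, 1, 0, -0.001, 0.014], [85, -31, -15, 1, 0, -0.001, 0.014], [85, -31, -14, 1, 0, -0.001, 0.014], [85, -31, -14, 1, 0, -0.001, 0.014], [85, -31, -13, 1, 0, -0.001, 0.014], [85, -31, -13, 1, 0, -0.001, 0.014], [85, -32, -12, 1, 0, -0.001, 0.014], [85, -32, -12, 1, 0, -0.001, 0.014], [85, -32, -12, 1, 0, -0.001, 0.014], [85, -32, -11, 1, 0, -0.001, 0.014], [85, -32, -11, 1, 0, -0.001, 0.014], [85, -32, -10, 1, 0, -0.001, 0.014], [85, -32, -10, 1, 0, -0.001, 0.014], [85, -33, -9, 1, 0, -0.001, 0.014], [85, -33, -9, 1, 0, -0.001, 0.014]],
  ],
)

```text
time_s: 3.2
position: [0.4642, -0.4367, 0.2874]
orientation: [3.117, 0.006, 1.846]
force: [0.8, 0.1, -0.4]
opening: 0.0851
```

```bash
python3 - <<'E'
from h import *
w=V("wrist","w1"); t=V("top"); t.crop((330,120,480,240),5,"t1")
P,uv=w.cloud(np.ones(w.d.shape,bool)); k=(abs(P[:,0]-.466)<.06)&(abs(P[:,1]+.41)<.07)&(P[:,2]>.095)&(P[:,2]<.115)
print(k.sum(),rect(P[k,:2]),np.median(P[k,2]), uv[k].mean(0))
k=(abs(P[:,0]-.466)<.07)&(abs(P[:,1]+.41)<.08)&(P[:,2]>.028)&(P[:,2]<.04);print(k.sum(),rect(P[k,:2]),np.median(P[k,2]))
E
python3 plan.py 85 30 0.466,-0.410,0.06,106
```

```text
961 (array([ 0.4662, -0.4089]), 0.049, 0.0236, -73.5) 0.10327300601354744 [323.6566077  153.80957336]
811 (array([ 0.4662, -0.4098]), 0.0989, 0.0312, -73.4) 0.03365469651032588
t 3.3 at [ 0.4612 -0.4414  0.2871] rpy [3.121 0.01  1.838] F [-0.  -0.3 -0.4] open 0.085 q [ 0.14  0.47  0.81  1.63 -0.38  1.18  1.3 ]
8
[[85, 4, 1, 28, 0.003, 0.001, -0.001], [85, 4, 1, 28, 0.003, 0.001, -0.001], [85, 4, 1, 28, 0.003, 0.001, -0.001], [85, 4, 1, 28, 0.003, 0.001, -0.001], [85, 4, 1, 28, 0.003, 0.001, -0.001], [85, 4, 1, 28, 0.003, 0.001, -0.001], [85, 4, 1, 28, 0.003, 0.001, -0.001], [85, 4, 2, 28, 0.003, 0.001, -0.001]]
```

View pics/w1.png

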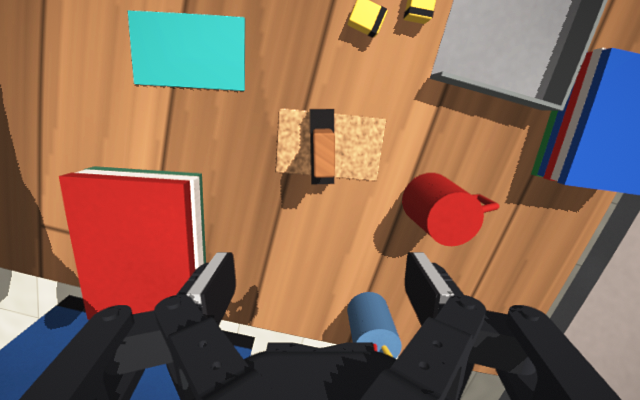

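Emit:
drive_tool(
  series=[
    [[85, 29, 10, 10, 0.02, 0.01, 0], [85, 1, 1, 40, 0.003, 0.001, 0], [85, 1, 0, 40, 0, 0, 0], [85, 0, 0, 40, 0, 0, 0], [85, 0, 0, 30, 0, 0, 0], [85, 0, 0, 0, 0, 0, 0]],
  ],
)

```text
time_s: 3.8
position: [0.4664, -0.4099, 0.1242]
orientation: [3.139, 0.004, 1.837]
force: [-0.7, 1.3, 0.2]
opening: 0.0849
```

```bash
python3 plan.py 85 30 0.466,-0.4095,0.06,106.3
```

```text
t 3.8 at [ 0.4664 -0.4099  0.1242] rpy [3.139 0.004 1.837] F [-0.7  1.3  0.2] open 0.0849 q [ 0.16  0.63  0.7   1.8  -0.5   0.9   1.36]
3
[[85, 0, -0, 21, 0.001, 0.002, -0.006], [85, 0, -0, 21, 0.001, 0.002, -0.006], [85, 0, -0, 21, 0.001, 0.002, -0.006]]
```

Emit:
drive_tool(
  series=[
    [[85, 0, 0, 21, 0.001, 0.002, -0.006], [85, 0, 0, 21, 0.001, 0.002, -0.006], [85, 0, 0, 20, 0.001, 0.002, -0.006], [85, 0, 0, 2, 0, 0, 0], [60, 0, 0, 0, 0, 0, 0], [40, 0, 0, 0, 0, 0, 0], [15, 0, 0, 0, 0, 0, 0], [10, 0, 0, 0, 0, 0, 0], [10, 0, 0, 0, 0, 0, 0], [10, 0, 0, 0, 0, 0, 0], [10, 0, 0, 0, 0, 0, 0]],
  ],
  squeeze=80,
)

```text
time_s: 4.72
position: [0.4738, -0.4128, 0.072]
orientation: [3.131, 0.009, 1.859]
force: [-0.1, 0.6, -2.1]
opening: 0.0227
```

```bash
python3 plan.py 10 30 -,-,0.10,- 0.420,-0.223,0.10,92.8
```

```text
t 4.72 at [ 0.4738 -0.4128  0.072 ] rpy [3.131 0.009 1.859] F [-0.1  0.6 -2.1] open 0.0227 q [ 0.2   0.7   0.64  1.81 -0.57  0.81  1.42]
8
[[10, -0.3, 0.3, -28, 0.01, 0.009, 0.0], [10, 28, 0, 0, 0, -0, 0.034], [10, 28, -1, -0, 0, -0, 0.034], [10, 28, -2, -0, 0, -0, 0.034], [10, 28, -3, -0, 0, -0, 0.034], [10, 28, -4, -0, 0, -0, 0.034], [10, 28, -4, -0, 0, -0, 0.034], [10, 28, -5, -0, 0, -0, 0.034]]
```

Run:
```python
from h import *
w=V("wrist","w2"); s=V("side"); s.crop((300,200,500,380),4,"s2")
```

```text
(no output)
```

View pics/s2.png

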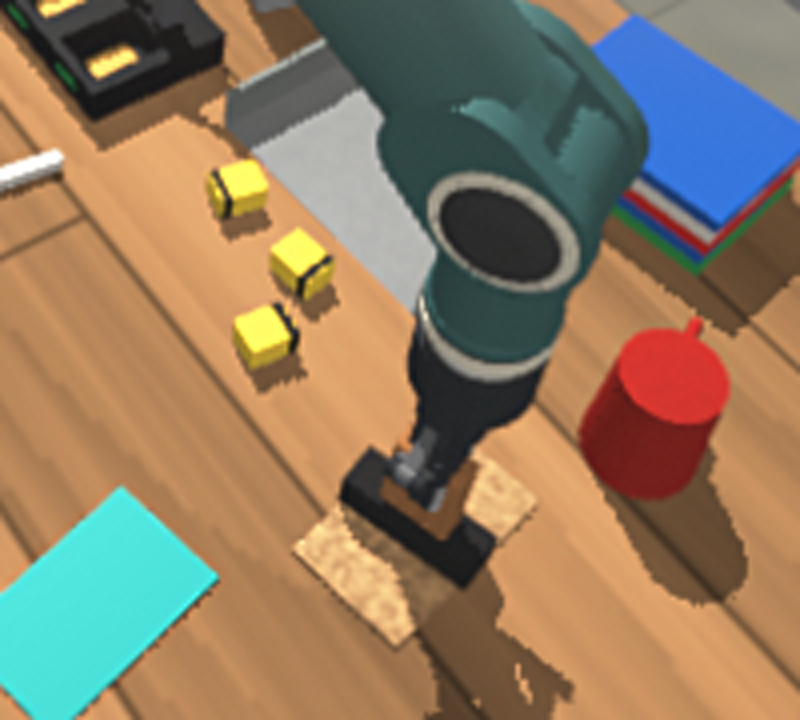

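View pics/w2.png

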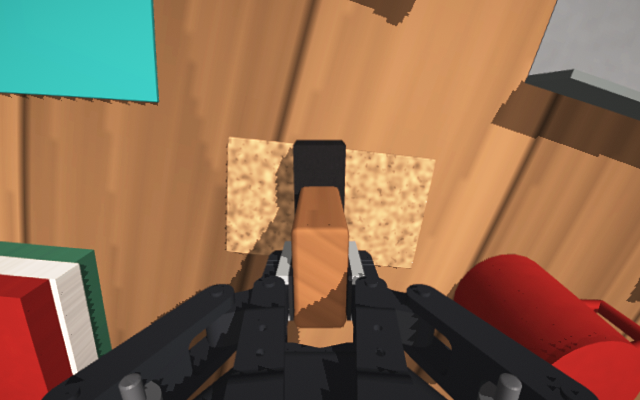

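Emit:
drive_tool(
  series=[
    [[10, 0, 0, -35, 0.01, 0.009, 0], [10, 28, 0, 0, 0, 0, 0.034], [10, 28, -1, 0, 0, 0, 0.034], [10, 28, -4, 0, 0, 0, 0.034], [10, 28, -6, 0, 0, 0, 0.034], [10, 28, -6, 0, 0, 0, 0.034], [10, 28, -6, 0, 0, 0, 0.034], [10, 20, -6, 0, 0, 0, 0.034], [10, 0, 0, 0, 0, 0, 0]],
  ],
)

```text
time_s: 5.57
position: [0.4035, -0.2259, 0.1051]
orientation: [-3.136, -0.002, 1.605]
force: [-0.0, 1.3, -1.8]
opening: 0.0229
```

```bash
python3 - <<'E'
from h import *
t=V("top"); t.crop((330,120,480,240),5,"t3"); w=V("wrist","w3")
E
python3 plan.py 10 30 0.415,-0.223,0.12,92.8 -,-,0.07,-
```

```text
t 5.67 at [ 0.4056 -0.2296  0.106 ] rpy [-3.139e+00  3.000e-03  1.605e+00] F [ 0.7  0.1 -1. ] open 0.0233 q [-0.23  0.45  0.82  2.18 -0.5   0.71  0.96]
3
[[10, 6.3, 9.6, -14.1, -0.003, 0.003, -0.014], [10, 0, -0, 25, 0, 0, 0.0], [10, 0, -0, 25, 0, 0, 0.0]]
```

View pics/w3.png

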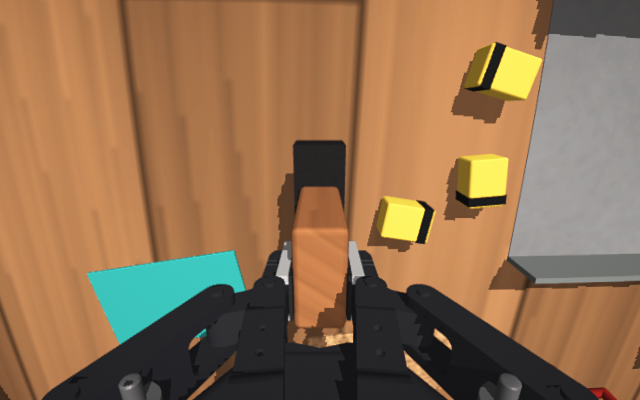

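View pics/t3.png

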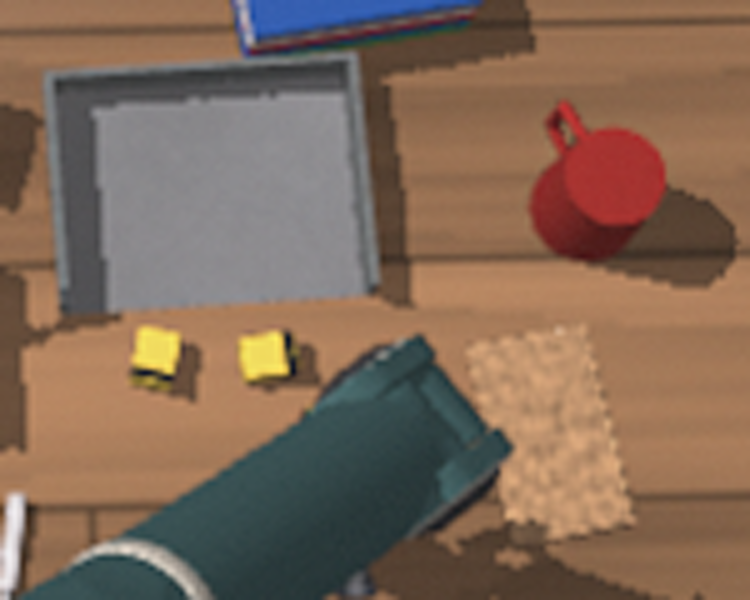

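Emit:
drive_tool(
  series=[
    [[10, 4, 5, 0, -0.003, 0.003, -0.014], [10, 0, 0, 18, 0, 0, 0], [10, 0, 0, 17, 0, 0, 0], [10, 0, 0, 0, 0, 0, 0]],
  ],
)

```text
time_s: 6.0
position: [0.4155, -0.2294, 0.0716]
orientation: [3.134, 0.004, 1.621]
force: [-0.4, -0.0, -1.4]
opening: 0.0228
```

```bash
python3 plan.py 10 14 0.410,-0.225,0.0695,92.8 0.50,-0.2206,-,-
python3 - <<'E'
from h import *
t=V("top"); c=np.array([(467,355),(585,325),(635,525),(520,545)])/5+[330,120]; p=t.plane(c,.004); print(p.round(4),p.mean(0))
E
```

```text
t 6.0 at [ 0.4155 -0.2294  0.0716] rpy [3.134 0.004 1.621] F [-0.4 -0.  -1.4] open 0.0228 q [-0.16  0.51  0.73  2.18 -0.58  0.64  1.04]
8
[[10, 4.6, -5.3, 2, 0.008, 0.004, 0.002], [10, -0, 13, 0, 0, 0, 0.0], [10, -0, 13, 0, 0, 0, 0.0], [10, -0, 13, 0, 0, 0, 0.0], [10, -0, 13, 0, 0, 0, 0.0], [10, -0, 13, 0, 0, 0, 0.0], [10, -0, 13, 0, 0, 0, 0.0], [10, -0, 13, 0, 0, 0, 0.0]]
[[ 0.5356 -0.3512  0.004 ]
 [ 0.5565 -0.4393  0.004 ]
 [ 0.4081 -0.4657  0.004 ]
 [ 0.3951 -0.3815  0.004 ]] [ 0.47383887 -0.40941278  0.004     ]
```

Emit:
drive_tool(
  series=[
    [[10, 4, 6, 2, 0.008, 0.004, 0.002], [10, 0, 13, 0, 0, 0, 0], [10, 0, 13, 0, 0, 0, 0], [10, 0, 13, 0, 0, 0, 0], [10, 0, 13, 0, 0, 0, 0], [10, 0, 13, 0, 0, 0, 0], [10, 0, 10, 0, 0, 0, 0]],
  ],
)

```text
time_s: 6.63
position: [0.5032, -0.2259, 0.075]
orientation: [3.14, 0.002, 1.612]
force: [-0.5, -0.8, -1.7]
opening: 0.0228
```

```bash
python3 plan.py 10 14 0.62,-0.214,0.0695,92.8
python3 - <<'E'
from h import *
w=V("wrist","w4")
E
```

```text
t 6.63 at [ 0.5032 -0.2259  0.075 ] rpy [3.140e+00 2.000e-03 1.612e+00] F [-0.5 -0.8 -1.7] open 0.0228 q [-0.19  0.62  0.73  1.99 -0.59  0.75  0.93]
9
[[10, 1, 13, 1, 0, 0, -0.001], [10, 1, 13, 1, 0, 0, -0.001], [10, 1, 13, 1, 0, 0, -0.001], [10, 1, 13, 1, 0, 0, -0.001], [10, 1, 13, 1, 0, 0, -0.001], [10, 1, 13, 1, 0, 0, -0.001], [10, 1, 13, 1, 0, 0, -0.001], [10, 1, 13, 1, 0, 0, -0.001], [10, 1, 13, 1, 0, 0, -0.001]]
```

View pics/w4.png

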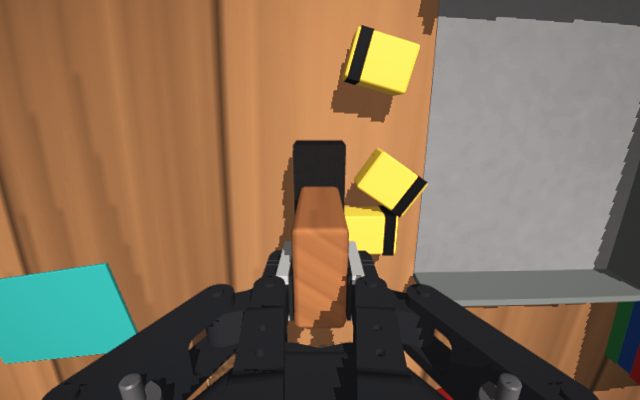

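Emit:
drive_tool(
  series=[
    [[10, 2, 13, 3, 0, 0, -0.001], [10, 1, 13, 2, 0, 0, -0.001], [10, 1, 13, 1, 0, 0, -0.001], [10, 1, 13, 1, 0, 0, -0.001], [10, 1, 13, 1, 0, 0, -0.001], [10, 1, 13, 1, 0, 0, -0.001], [10, 1, 13, 1, 0, 0, -0.001], [10, 1, 13, 1, 0, 0, -0.001], [10, 1, 13, 0, 0, 0, -0.001]],
  ],
)

```text
time_s: 7.43
position: [0.6221, -0.2125, 0.0672]
orientation: [-3.137, 0.004, 1.619]
force: [-1.2, -1.0, -2.2]
opening: 0.0231
```

```bash
python3 plan.py 10 14 0.65,-0.212,0.0695,92.8
python3 - <<'E'
from h import *
w=V("wrist","w5")
E
```

```text
t 7.43 at [ 0.6221 -0.2125  0.0672] rpy [-3.137  0.004  1.619] F [-1.2 -1.  -2.2] open 0.0231 q [-0.2   0.77  0.7   1.72 -0.61  0.88  0.81]
2
[[10, -0, 14, -1, -0.003, 0.002, -0.0], [10, -0, 14, -1, -0.003, 0.002, -0.0]]
```

View pics/w5.png

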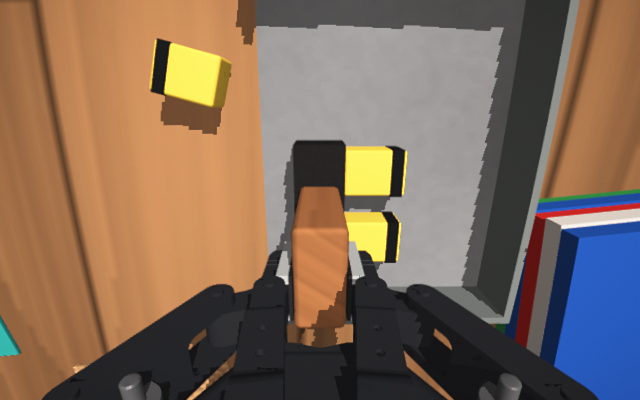

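Emit:
drive_tool(
  series=[
    [[10, 0, 12, -1, 0, 0, 0], [10, 0, 8, -1, 0, 0, 0], [10, 0, -15, -2, 0, 0, 0], [10, 0, -25, -2, 0, 0, 0], [10, 0, -30, -3, 0, 0, 0], [10, 0, -35, -3, 0, 0, 0], [10, 0, -35, -3, 0, 0, 0], [10, 0, -30, -3, 0, 0, 0], [10, 0, -20, 0, 0, 0, 0], [10, 0, 0, 0, 0, 0, 0]],
  ],
)

```text
time_s: 8.32
position: [0.4475, -0.2192, 0.086]
orientation: [-3.139, 0.004, 1.626]
force: [0.2, 0.2, -2.1]
opening: 0.0228
```

```bash
python3 - <<'E'
from h import *
w=V("wrist","w6")
for m,a,c in blobs(w.mask((22,120,120),(35,255,255)),300):
    P,_=w.cloud(m); print(c.round(),a,np.median(P,0).round(3),rect(P[P[:,2]>.02][:,:2]))
E
python3 plan.py 10 14 0.465,-0.127,0.09,92.8 -,-,0.0695,-
```

```text
[434.  73.] 458 [ 0.519 -0.116  0.019] (array([ 0.5187, -0.1164]), 0.0289, 0.0032, 76.8)
[471.  83.] 2093 [ 0.542 -0.121  0.024] (array([ 0.5421, -0.1215]), 0.0305, 0.0304, 77.2)
[623. 172.] 1310 [ 0.67  -0.173  0.023] (array([ 0.6728, -0.1738]), 0.0292, 0.0285, -86.4)
[609. 229.] 1638 [ 0.676 -0.218  0.023] (array([ 0.6777, -0.2226]), 0.0322, 0.0299, 3.0)
t 8.37 at [ 0.4497 -0.2193  0.0863] rpy [-3.141  0.005  1.627] F [-1.  -1.1 -1.4] open 0.0228 q [-0.22  0.53  0.76  2.11 -0.55  0.71  0.96]
9
[[10, 13, 3, -1, -0, 0.001, 0.001], [10, 13, 3, -1, -0, 0.001, 0.001], [10, 13, 3, -1, -0, 0.001, 0.001], [10, 13, 3, -1, -0, 0.001, 0.001], [10, 13, 3, -1, -0, 0.001, 0.001], [10, 13, 3, -1, -0, 0.001, 0.001], [10, 13, 3, -1, -0, 0.001, 0.001], [10, 0, -0, 10, 0, 0, 0.0], [10, 0, -0, 10, 0, 0, 0.0]]
```

View pics/w6.png

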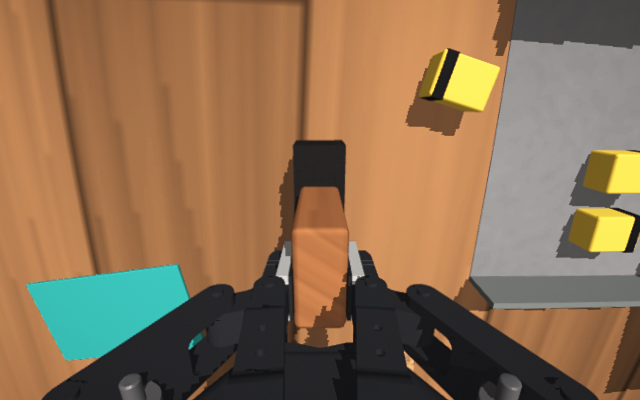

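Emit:
drive_tool(
  series=[
    [[10, 25, 2, 0, 0, 0, 0], [10, 25, 3, 0, 0, 0, 0], [10, 25, 3, 0, 0, 0, 0], [10, 22, 3, 2, 0, 0, 0], [10, 0, 3, 8, 0, 0, 0], [10, 0, 0, 8, 0, 0, 0], [10, 0, 0, 0, 0, 0, 0]],
  ],
)

```text
time_s: 8.95
position: [0.4665, -0.1192, 0.0698]
orientation: [3.131, 0.008, 1.627]
force: [-0.6, -0.9, -1.9]
opening: 0.0232
```

```bash
python3 plan.py 10 14 0.63,-0.115,0.0695,92.8
```

```text
t 8.95 at [ 0.4665 -0.1192  0.0698] rpy [3.131 0.008 1.627] F [-0.6 -0.9 -1.9] open 0.0232 q [-0.42  0.53  0.74  2.17 -0.59  0.64  0.79]
12
[[10, -0, 14, 0, 0.001, 0.001, 0.001], [10, -0, 14, 0, 0.001, 0.001, 0.001], [10, -0, 14, 0, 0.001, 0.001, 0.001], [10, -0, 14, 0, 0.001, 0.001, 0.001], [10, -0, 14, 0, 0.001, 0.001, 0.001], [10, -0, 14, 0, 0.001, 0.001, 0.001], [10, -0, 14, 0, 0.001, 0.001, 0.001], [10, -0, 14, 0, 0.001, 0.001, 0.001], [10, -0, 14, 0, 0.001, 0.001, 0.001], [10, -0, 14, 0, 0.001, 0.001, 0.001], [10, -0, 14, 0, 0.001, 0.001, 0.001], [10, -0, 14, 0, 0.001, 0.001, 0.001]]
```

Emit:
drive_tool(
  series=[
    [[10, 0, 14, 0, 0.001, 0.001, 0.001], [10, 0, 14, 0, 0.001, 0.001, 0.001], [10, 0, 14, 0, 0.001, 0.001, 0.001], [10, 0, 14, 0.5, 0.001, 0.001, 0.001], [10, 0, 14, 0.5, 0.001, 0.001, 0.001], [10, 0, 14, 0.5, 0.001, 0.001, 0.001], [10, 0, 14, 0.5, 0.001, 0.001, 0.001], [10, 0, 14, 0.5, 0.001, 0.001, 0.001], [10, 0, 14, 0.5, 0.001, 0.001, 0.001], [10, 0, 12, 0, 0.001, 0.001, 0.001], [10, 0, 12, 0, 0.001, 0.001, 0.001], [10, 0, 8, 0, 0.001, 0.001, 0.001]],
  ],
)

```text
time_s: 9.95
position: [0.6251, -0.1298, 0.0673]
orientation: [-3.125, -0.003, 1.593]
force: [-3.4, 1.0, 3.8]
opening: 0.0229
```

Run:
```python
from h import *
print(robot.sense()["position"]); w=V("wrist","w7")
```

```text
[ 0.62507636 -0.12975655  0.06726314]
```

View pics/w7.png

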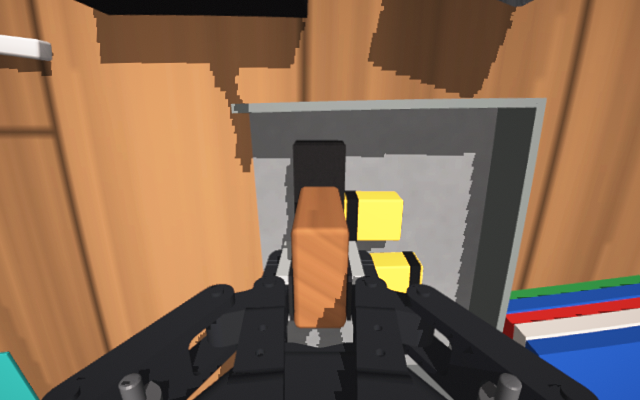

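Emit:
drive_tool(
  series=[
    [[10, 0, -15, -3, 0, 0, 0], [10, 0, -25, -3, 0, 0, 0], [10, 0, -35, -5, 0, 0, 0], [10, 0, -35, -15, 0, 0, 0], [10, -25, -20, -20, 0, 0, -0.03], [10, -38, -2, 0, 0, 0, -0.03], [10, -38, -2, 0, 0, 0, -0.03], [10, -38, 0, 0, 0, 0, -0.03], [10, -38, 0, 0, 0, 0, -0.03], [10, -38, 0, 0, 0, 0, -0.03], [10, -20, 0, 0, 0, 0, -0.03], [10, 0, 0, 0, 0, 0, 0]],
  ],
)

```text
time_s: 11.0
position: [0.5096, -0.3803, 0.112]
orientation: [-3.125, -0.003, 1.813]
force: [0.3, -0.1, -1.9]
opening: 0.0232
```

```bash
python3 plan.py 10 25 0.470,-0.409,0.12,106 -,-,0.074,-
python3 - <<'E'
from h import *
t=V("top"); t.crop((330,120,480,240),5,"t8"); w=V("wrist","w8")
for v in (t,w):
  for m,a,c in blobs(v.mask((22,120,120),(35,255,255)),30):
    P,_=v.cloud(m); print(v.n,c.round(),a,np.median(P,0).round(3),rect(P[P[:,2]>.02][:,:2]))
E
```

```text
t 11.0 at [ 0.5096 -0.3803  0.112 ] rpy [-3.125e+00 -3.000e-03  1.813e+00] F [ 0.3 -0.1 -1.9] open 0.0232 q [ 0.09  0.68  0.71  1.75 -0.52  0.92  1.25]
4
[[10, -9, -23, -4, -0.008, -0.002, -0.019], [10, -9, -23, -4, -0.008, -0.002, -0.019], [10, 0, -0, 23, 0, 0, 0.0], [10, 0, -0, 23, 0, 0, 0.0]]
top [387. 153.] 78 [ 0.677 -0.221  0.025] (array([ 0.675, -0.221]), 0.0347, 0.0304, -1.2)
top [374. 154.] 72 [ 0.674 -0.173  0.022] (array([ 0.6735, -0.1728]), 0.0304, 0.0288, 8.8)
top [361. 157.] 66 [ 0.664 -0.125  0.022] (array([ 0.6646, -0.1251]), 0.0273, 0.0229, -3.3)
top [ 99. 284.] 197 [0.211 0.676 0.326] (array([0.2112, 0.6755]), 0.0955, 0.0174, 89.7)
wrist [617.   7.] 628 [ 0.678 -0.185  0.024] (array([ 0.6766, -0.1858]), 0.0337, 0.0126, 16.1)
wrist [587.  63.] 2238 [ 0.673 -0.223  0.023] (array([ 0.6779, -0.2229]), 0.0333, 0.0303, 3.8)
```

View pics/t8.png

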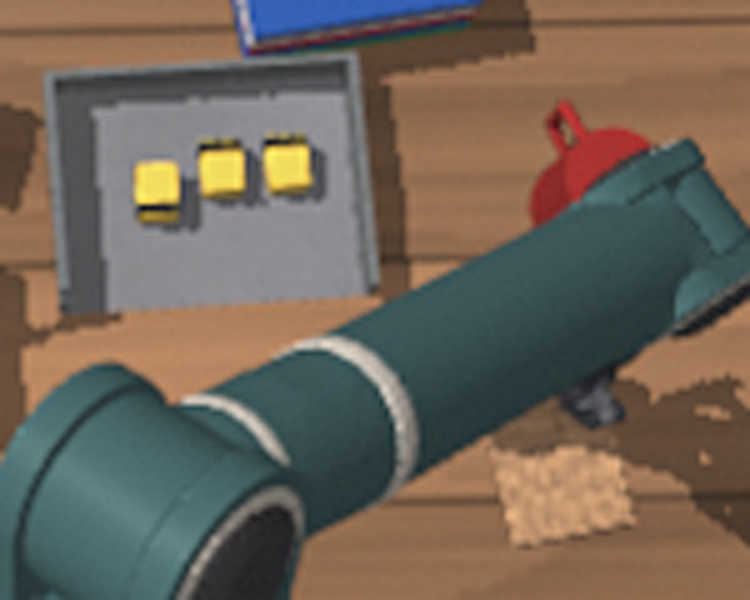

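View pics/w8.png

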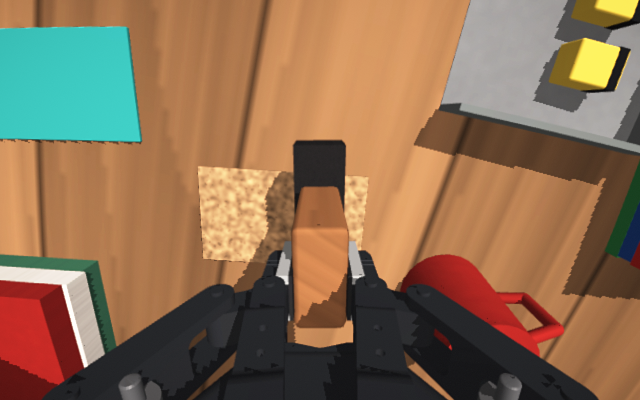

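All three cells are in the tray, ~70 mm inside the mouth, with the pusher held over its cork mat. Now I put it back.

Emit:
drive_tool(
  series=[
    [[10, -9, -22, -2, -0.008, -0.002, 0.01], [10, -9, -20, 0, -0.008, -0.002, 0.01], [10, 0, 0, 0, 0, 0, 0]],
  ],
)

```text
time_s: 11.35
position: [0.473, -0.3978, 0.1117]
orientation: [-3.141, -0.009, 1.799]
force: [-0.8, -0.7, -2.3]
opening: 0.0232
```

```bash
python3 plan.py 10 15 0.470,-0.409,0.0735,106
```

```text
t 11.35 at [ 0.473  -0.3978  0.1117] rpy [-3.141 -0.009  1.799] F [-0.8 -0.7 -2.3] open 0.0232 q [ 0.14  0.65  0.71  1.8  -0.53  0.9   1.32]
3
[[10, -4, -2, 13, -0, -0.003, -0.017], [10, -3, -2, 13, -0, -0.003, -0.017], [10, -3, -2, 13, -0, -0.003, -0.017]]
```

Emit:
drive_tool(
  series=[
    [[10, -4, -1, 13, 0, -0.003, -0.017], [10, -3, -1, 12, 0, -0.003, -0.017], [10, -3, -1, 8, 0, -0.003, -0.017], [10, 0, 0, 3, 0, 0, 0], [10, 0, 0, 2, 0, 0, 0]],
  ],
)

```text
time_s: 11.77
position: [0.4741, -0.3998, 0.0721]
orientation: [3.139, -0.006, 1.857]
force: [-0.0, 0.6, -2.3]
opening: 0.023
```

Run:
```python
from h import *
s=robot.sense(); print(s["position"],s["force"],s["orientation"])
w=V("wrist","w9")
```

```text
[ 0.47410998 -0.39980995  0.07212812] [-0.04320711  0.59390324 -2.3410892 ] [ 3.13907239 -0.00555888  1.85661925]
```

View pics/w9.png

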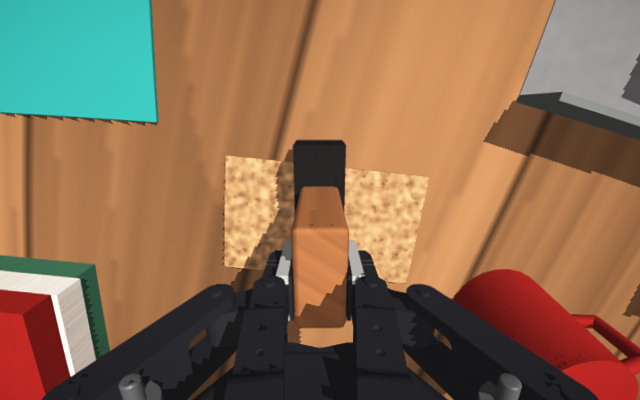

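Emit:
drive_tool(
  series=[
    [[10, -8, 0, 0, 0, 0, 0], [10, 0, 0, 2, 0, 0, 0], [10, 0, 0, 2, 0, 0, 0], [10, 0, 0, 2, 0, 0, 0]],
  ],
)

```text
time_s: 12.15
position: [0.4777, -0.4076, 0.0712]
orientation: [3.137, -0.008, 1.858]
force: [-5.8, 5.9, 11.5]
opening: 0.0229
```

Emit:
drive_tool(
  series=[
    [[10, 0, 0, -0.5, 0, 0, 0], [40, 0, 0, 0, 0, 0, 0], [85, 0, 0, 0, 0, 0, 0], [85, 0, 0, 0, 0, 0, 0], [85, 0, 0, 0, 0, 0, 0], [85, 0, 0, -10, 0, 0, 0], [85, 0, 0, -30, 0, 0, 0], [85, 0, 0, -40, 0, 0, 0], [85, 0, 0, -40, 0, 0, 0], [85, 0, 0, -40, 0, 0, 0], [85, 0, 0, -20, 0, 0, 0]],
  ],
)

```text
time_s: 13.07
position: [0.4756, -0.4092, 0.258]
orientation: [-3.14, -0.012, 1.855]
force: [0.7, -1.1, -0.3]
opening: 0.0849
```

```bash
python3 - <<'E'
from h import *
w=V("wrist","w10")
P,uv=w.cloud(np.ones(w.d.shape,bool))
rgb=w.p[uv[:,1],uv[:,0]].astype(int)
for z0,z1 in((.095,.115),(.028,.04)):
    k=(abs(P[:,0]-.47)<.08)&(abs(P[:,1]+.41)<.09)&(P[:,2]>z0)&(P[:,2]<z1); print(k.sum(),rect(P[k,:2]),np.median(P[k,2]))
m=w.mask((8,40,120),(25,200,255)); 
k=(abs(P[:,0]-.47)<.12)&(abs(P[:,1]+.41)<.09)&(P[:,2]<.008)&(P[:,2]>.002); print(rect(P[k,:2]))
E
python3 plan.py 85 38 0.45,-0.05,0.28,110 0.411,0.21,0.28,98
```

```text
1092 (array([ 0.4772, -0.4028]), 0.0503, 0.0239, -74.1) 0.10327277685715977
756 (array([ 0.4775, -0.4035]), 0.0989, 0.032, -73.4) 0.03345213649022519
(array([ 0.467 , -0.4088]), 0.2289, 0.1657, 0.8)
t 13.12 at [ 0.4767 -0.4104  0.261 ] rpy [ 3.14  -0.008  1.855] F [ 0.8 -1.5  2.6] open 0.085 q [ 0.09  0.49  0.8   1.66 -0.38  1.16  1.27]
17
[[85, 35, 8, -2, 0, -0.001, -0.006], [85, 35, 8, -2, 0, -0.001, -0.006], [85, 35, 8, -2, 0, -0.001, -0.006], [85, 35, 8, -2, 0, -0.001, -0.006], [85, 35, 8, -2, 0, -0.001, -0.006], [85, 35, 9, -2, 0, -0.001, -0.006], [85, 35, 9, -2, 0, -0.001, -0.006], [85, 35, 9, -2, 0, -0.001, -0.006], [85, 35, 9, -2, 0, -0.001, -0.006], [85, 35, 10, -2, 0, -0.001, -0.006], [85, 37, 7, 0, 0, -0, 0.03], [85, 37, 6, 0, 0, -0, 0.03], [85, 37, 5, 0, 0, -0, 0.03], [85, 37, 4, 0, 0, -0, 0.03], [85, 37, 3, 0, 0, -0, 0.03], [85, 38, 2, 0, 0, -0, 0.03], [85, 38, 1, 0, 0, -0, 0.03]]
```

View pics/w10.png

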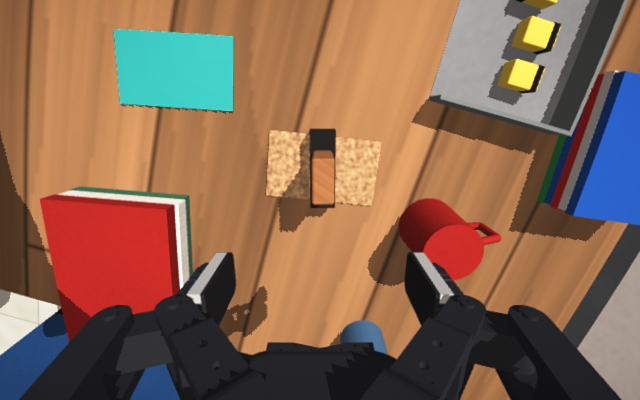

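Emit:
drive_tool(
  series=[
    [[70, 35, 8, -4, 0, 0, -0.006], [70, 35, 8, -4, 0, 0, -0.006], [70, 35, 8, -2, 0, 0, -0.006], [70, 35, 8, -2, 0, 0, -0.006], [70, 35, 8, -2, 0, 0, -0.006], [70, 35, 9, -2, 0, 0, -0.006], [70, 35, 9, -2, 0, 0, -0.006], [70, 35, 9, -2, 0, 0, -0.006], [70, 35, 9, -2, 0, 0, -0.006], [70, 35, 10, -2, 0, 0, -0.006], [70, 37, 7, 0, 0, 0, 0.03], [70, 37, 6, 0, 0, 0, 0.03], [70, 37, 5, 0, 0, 0, 0.03], [70, 37, 4, 0, 0, 0, 0.03], [70, 37, 3, 0, 0, 0, 0.03], [70, 38, 2, 0, 0, 0, 0.03], [70, 30, 1, 0, 0, 0, 0.03], [70, 0, 0, 0, 0, 0, 0]],
  ],
)

```text
time_s: 14.62
position: [0.4112, 0.2221, 0.2969]
orientation: [3.126, -0.007, 1.684]
force: [0.7, -0.4, -0.3]
opening: 0.07
```

```bash
cat > packs.py <<'E'
import sys
from h import *
def tops(v,z0=.058,z1=.075):
    out=[]
    for m,a,c in blobs(cv2.morphologyEx((v.mask((100,90,50),(125,255,255))|v.mask((0,0,150),(179,60,255))).astype(np.uint8),cv2.MORPH_CLOSE,np.ones((3,3)))>0,60):
        P,_=v.cloud(m); k=(P[:,2]>z0)&(P[:,2]<z1)&(abs(P[:,0]-.5)<.2)&(P[:,1]>-.05)&(P[:,1]<.5)
        if k.sum()>40:
            r=rect(P[k,:2]); 
            if r[1]<.08: out.append((c.round(),k.sum(),r,np.median(P[k,2]).round(4)))
    return out
E
python3 - <<'E'
from packs import *
print(robot.sense()["qpos"].round(2))
w=V("wrist","w11"); t=V("top")
for v in (w,t):
    for o in tops(v): print(v.n,*o)
P,uv=w.cloud(np.ones(w.d.shape,bool)); rgb=w.p[uv[:,1],uv[:,0]].astype(int)
k=(P[:,2]>.032)&(P[:,2]<.04)&(abs(P[:,0]-.55)<.1)&(abs(P[:,1]-.12)<.15)&(rgb.max(1)<90); print("dock",rect(P[k,:2]),k.sum(),np.median(P[k,2]))
E
```

```text
[-0.97  0.06  0.42  1.99 -0.03  1.08 -0.42]
wrist [448.  38.] 2275 (array([0.5546, 0.4025]), 0.0644, 0.0451, -27.3) 0.0655
wrist [363.  50.] 2230 (array([0.451 , 0.3747]), 0.0639, 0.0449, 11.3) 0.0655
wrist [561.  63.] 203 (array([0.6761, 0.3888]), 0.0485, 0.0147, -77.9) 0.0617
wrist [318. 176.] 1595 (array([0.4147, 0.2125]), 0.0642, 0.0434, -80.7) 0.0655
wrist [514. 283.] 254 (array([0.6914, 0.0904]), 0.0518, 0.0173, 89.3) 0.0695
top [307. 140.] 54 (array([0.6909, 0.0729]), 0.0752, 0.017, 89.4) 0.0703
top [215. 187.] 199 (array([0.5524, 0.4014]), 0.0635, 0.0465, -29.6) 0.0661
top [222. 217.] 187 (array([0.4479, 0.3736]), 0.0629, 0.0436, 12.7) 0.0664
dock (array([0.5504, 0.1232]), 0.2408, 0.1309, 89.3) 5788 0.03548646404416489
```

View pics/w11.png

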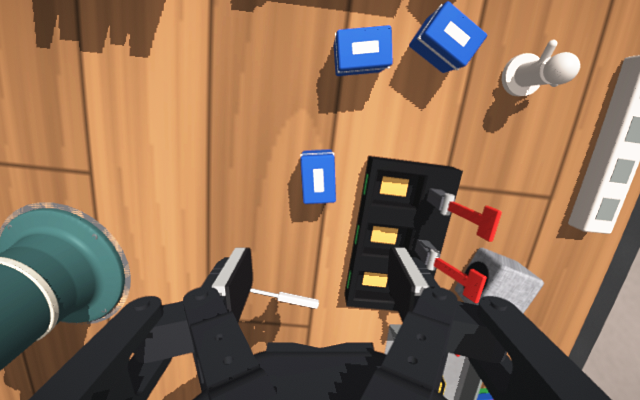

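```bash
python3 plan.py 70 35 0.4137,0.2184,0.11,99.3 -,-,0.033,-
```

```text
t 14.72 at [0.4124 0.2169 0.2968] rpy [ 3.126 -0.005  1.68 ] F [ 0.2 -0.5 -0.1] open 0.0701 q [-0.96  0.06  0.43  1.99 -0.03  1.08 -0.41]
9
[[70, 0, -0, 31, 0.003, -0.001, -0.009], [70, 0, -0, 31, 0.003, -0.001, -0.009], [70, 0, -0, 31, 0.003, -0.001, -0.009], [70, 0, 0, 31, 0.003, -0.001, -0.009], [70, 0, 0, 31, 0.003, -0.001, -0.009], [70, 0, 0, 31, 0.003, -0.001, -0.009], [70, 0, -0, 26, 0, -0, 0.0], [70, 0, -0, 26, 0, -0, 0.0], [70, 0, -0, 26, 0, -0, 0.0]]
```

Emit:
drive_tool(
  series=[
    [[70, 1, 1, 31, 0.003, -0.001, -0.009], [70, 0, 0, 31, 0.003, -0.001, -0.009], [70, 0, 0, 31, 0.003, -0.001, -0.009], [70, 0, 0, 31, 0.003, -0.001, -0.009], [70, 0, 0, 31, 0.003, -0.001, -0.009], [70, 0, 0, 20, 0.003, -0.001, -0.009], [70, 0, 0, 0, 0, 0, 0]],
  ],
)

```text
time_s: 15.3
position: [0.4219, 0.2082, 0.1206]
orientation: [3.133, -0.0, 1.721]
force: [-0.3, 0.5, -0.8]
opening: 0.07
```

```bash
python3 plan.py 70 25 0.4137,0.2184,0.033,99.3;  python3 - <<'E'
from packs import *
w=V("wrist","w12")
for v in (w,):
    for o in tops(v): print(v.n,*o)
E
```

```text
t 15.3 at [0.4219 0.2082 0.1206] rpy [ 3.133 -0.     1.721] F [-0.3  0.5 -0.8] open 0.07 q [-0.87  0.34  0.4   2.15 -0.2   0.68 -0.19]
4
[[70, 3, -2, 22, 0.002, -0, -0.003], [70, 3, -2, 22, 0.002, -0, -0.003], [70, 3, -2, 22, 0.002, -0, -0.003], [70, 3, -2, 22, 0.002, -0, -0.003]]
wrist [392.  13.] 389 (array([0.454, 0.353]), 0.0602, 0.0031, 9.2) 0.0616
wrist [581.   6.] 250 (array([0.5683, 0.3724]), 0.0156, 0.0061, 2.5) 0.0633
wrist [309. 204.] 5161 (array([0.4146, 0.2126]), 0.0639, 0.0435, -80.3) 0.0654
wrist [612. 364.] 263 (array([0.695 , 0.1024]), 0.0284, 0.0101, 89.1) 0.0689
```

View pics/w12.png

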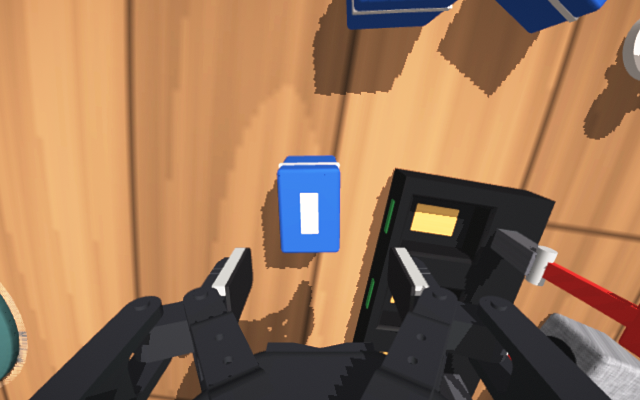

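Emit:
drive_tool(
  series=[
    [[70, 11, -7, 12, 0.004, 0, -0.01], [70, 0, 0, 15, 0, 0, 0], [70, 0, 0, 0, 0, 0, 0]],
  ],
)

```text
time_s: 15.6
position: [0.4167, 0.2186, 0.0976]
orientation: [3.129, -0.004, 1.726]
force: [-0.5, -0.4, -0.1]
opening: 0.0704
```

```bash
python3 plan.py 70 25 0.4137,0.2184,0.033,99.3
```

```text
t 15.6 at [0.4167 0.2186 0.0976] rpy [ 3.129 -0.004  1.726] F [-0.5 -0.4 -0.1] open 0.0704 q [-0.87  0.38  0.37  2.16 -0.23  0.62 -0.18]
3
[[70, -0, -1, 22, 0.004, -0.001, -0.002], [70, 0, -1, 22, 0.004, -0.001, -0.002], [70, 0, -1, 22, 0.004, -0.001, -0.002]]
```

Emit:
drive_tool(
  series=[
    [[70, 0, -3, 22, 0.004, 0, -0.002], [70, 0, -1, 22, 0.004, 0, -0.002], [70, 0, -1, 18, 0.004, 0, -0.002], [70, 0, 0, 5, 0, 0, 0], [55, 0, 0, 0, 0, 0, 0]],
  ],
)

```text
time_s: 16.02
position: [0.416, 0.2238, 0.0354]
orientation: [3.13, -0.012, 1.735]
force: [0.1, -0.3, 0.4]
opening: 0.0594
```

```bash
python3 plan.py 70 25 0.4137,0.2184,0.033,99.3
```

```text
t 16.02 at [0.416  0.2238 0.0354] rpy [ 3.13  -0.012  1.735] F [ 0.1 -0.3  0.4] open 0.0594 q [-0.8   0.5   0.29  2.18 -0.32  0.49 -0.1 ]
1
[[70, -4.9, -3.2, 2.3, 0.012, -0.012, 0.002]]
```

Emit:
drive_tool(
  series=[
    [[52, -5, -3, 2, 0.012, -0.012, 0], [40, 0, 0, 0, 0, 0, 0], [30, 0, 0, 0, 0, 0, 0], [30, 0, 0, 0, 0, 0, 0], [30, 0, 0, 0, 0, 0, 0], [30, 0, 0, 0, 0, 0, 0]],
  ],
  squeeze=60,
)

```text
time_s: 16.52
position: [0.4162, 0.2198, 0.0383]
orientation: [3.136, -0.003, 1.735]
force: [-0.4, 0.4, -0.6]
opening: 0.0431
```

```bash
python3 plan.py 30 25 -,-,0.14,- 0.42,0.15,0.14,179.3
```

```text
t 16.52 at [0.4162 0.2198 0.0383] rpy [ 3.136e+00 -3.000e-03  1.735e+00] F [-0.4  0.4 -0.6] open 0.0431 q [-0.81  0.5   0.31  2.18 -0.31  0.5  -0.11]
18
[[30, 0, 0, -20, 0.001, -0.001, -0.0], [30, 0, 0, -20, 0.001, -0.001, -0.0], [30, 0, 0, -20, 0.001, -0.001, -0.0], [30, 0, 0, -20, 0.001, -0.001, -0.0], [30, 0, 0, -20, 0.001, -0.001, -0.0], [30, -5, -1, -0, 0, 0, -0.107], [30, -5, -1, -0, 0, 0, -0.107], [30, -5, -2, -0, 0, 0, -0.107], [30, -5, -2, -0, 0, 0, -0.107], [30, -5, -3, -0, 0, 0, -0.107], [30, -4, -3, -0, 0, 0, -0.107], [30, -4, -4, -0, 0, 0, -0.107], [30, -4, -4, -0, 0, 0, -0.107], [30, -3, -4, -0, 0, 0, -0.107], [30, -3, -5, -0, 0, 0, -0.107], [30, -2, -5, -0, 0, 0, -0.107], [30, -1, -5, -0, 0, 0, -0.107], [30, -1, -5, -0, 0, 0, -0.107]]
```

Emit:
drive_tool(
  series=[
    [[30, 0, 0, -15, 0, 0, 0], [30, 0, 0, -25, 0, 0, 0], [30, 0, 0, -30, 0, 0, 0], [30, 0, 0, -30, 0, 0, 0], [30, -5, -1, 0, 0, 0, -0.107], [30, -5, -1, 0, 0, 0, -0.107], [30, -5, -2, 0, 0, 0, -0.107], [30, -5, -2, 0, 0, 0, -0.107], [30, -5, -3, 0, 0, 0, -0.107], [30, -4, -3, 0, 0, 0, -0.107], [30, -4, -4, 0, 0, 0, -0.107], [30, -4, -4, 0, 0, 0, -0.107], [30, -3, -4, 0, 0, 0, -0.107], [30, -3, -5, 0, 0, 0, -0.107], [30, -2, -5, 0, 0, 0, -0.107], [30, -1, -5, 0, 0, 0, -0.107], [30, -1, -5, 0, 0, 0, -0.107], [30, 0, 0, 0, 0, 0, 0]],
  ],
)

```text
time_s: 18.02
position: [0.4199, 0.1469, 0.1453]
orientation: [3.137, 0.007, -3.088]
force: [0.3, -0.3, -1.2]
opening: 0.0432
```

```bash
python3 plan.py 30 25 0.523,0.0435,0.14,179.3;  python3 - <<'E'
from packs import *
w=V("wrist","w13")
E
```

```text
t 18.02 at [0.4199 0.1469 0.1453] rpy [ 3.137  0.007 -3.088] F [ 0.3 -0.3 -1.2] open 0.0432 q [-0.55  0.24  0.16  2.18 -0.06  0.72  1.27]
6
[[30, -16, -18, 1, 0.001, 0.001, 0.011], [30, -16, -18, 1, 0.001, 0.001, 0.011], [30, -17, -18, 1, 0.001, 0.001, 0.011], [30, -17, -18, 1, 0.001, 0.001, 0.011], [30, -17, -17, 1, 0.001, 0.001, 0.011], [30, -17, -17, 1, 0.001, 0.001, 0.011]]
```

View pics/w13.png

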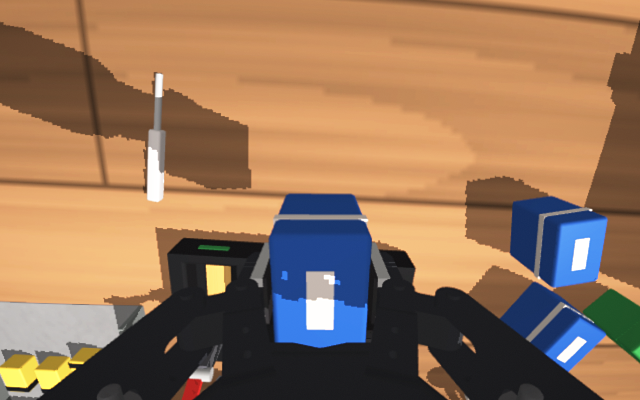

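```bash
cat > held.py <<'E'
from h import *
from scipy.spatial.transform import Rotation as R
def held(fn=None):
    s=robot.sense(); p=s["position"]; Rm=R.from_euler("xyz",s["orientation"]); w=V("wrist",fn)
    P,uv=w.cloud(w.mask((105,100,40),(125,255,255))); T=Rm.inv().apply(P-p)
    k=(abs(T[:,0])<.07)&(abs(T[:,1])<.045)&(T[:,2]>-.06)&(T[:,2]<.06); T=T[k]
    top=T[T[:,2]<np.percentile(T[:,2],2)+.006]; fr=T[T[:,2]>np.percentile(T[:,2],2)+.010]
    print("top z_tool",np.median(top[:,2]).round(4),"front x_tool max",np.percentile(top[:,0],99.5).round(4),"front face med",np.median(fr[:,0]).round(4),"y",np.percentile(T[:,1],[.5,99.5]).round(4),"front face slope dx/dy",np.polyfit(fr[:,1],fr[:,0],1)[0].round(3),"dx/dz",np.polyfit(fr[:,2],fr[:,0],1)[0].round(3),len(fr))
if __name__=="__main__": held()
E
python3 held.py
```

```text
top z_tool -0.0303 front x_tool max 0.0258 front face med 0.0256 y [-0.0218  0.0212] front face slope dx/dy -0.006 dx/dz 0.001 2006
```

Emit:
drive_tool(
  series=[
    [[30, -16, -18, 0, 0.001, 0.001, 0.011], [30, -16, -18, 0, 0.001, 0.001, 0.011], [30, -17, -18, 0, 0.001, 0.001, 0.011], [30, -17, -18, 0, 0.001, 0.001, 0.011], [30, -17, -17, 0, 0.001, 0.001, 0.011], [30, -14, -14, 0, 0.001, 0.001, 0.011], [30, 0, 0, 0, 0, 0, 0]],
  ],
)

```text
time_s: 18.7
position: [0.5222, 0.0471, 0.1454]
orientation: [3.141, 0.002, 3.11]
force: [1.3, -0.7, -1.2]
opening: 0.0431
```

```bash
python3 plan.py 30 25 0.523,0.0435,0.10,179.3;  python3 - <<'E'
from packs import *
w=V("wrist","w14")
P,uv=w.cloud(np.ones(w.d.shape,bool)); rgb=w.p[uv[:,1],uv[:,0]].astype(int)
k=(P[:,2]>.032)&(P[:,2]<.04)&(abs(P[:,0]-.55)<.1)&(abs(P[:,1]-.12)<.15)&(rgb.max(1)<90); print("dock",rect(P[k,:2]),k.sum(),np.median(P[k,2]))
E
```

```text
t 18.7 at [0.5222 0.0471 0.1454] rpy [3.141e+00 2.000e-03 3.110e+00] F [ 1.3 -0.7 -1.2] open 0.0431 q [-0.35  0.37  0.23  2.   -0.12  0.79  1.49]
2
[[30, -0, -2, 23, 0, 0.001, -0.01], [30, -0, -2, 23, 0, 0.001, -0.01]]
dock (array([0.5505, 0.123 ]), 0.2399, 0.131, 89.2) 13081 0.035478653578092656
```

View pics/w14.png

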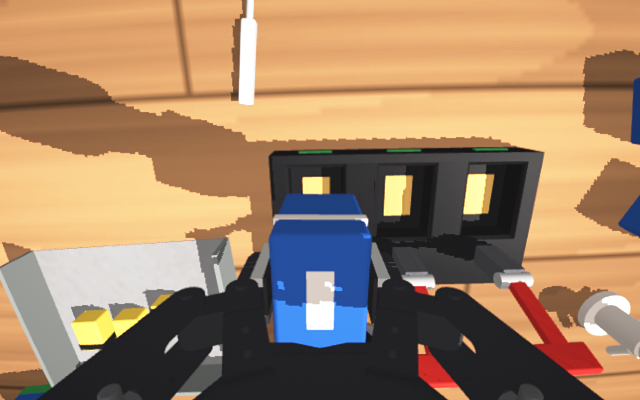

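Emit:
drive_tool(
  series=[
    [[30, 0, -3, 20, 0, 0.001, -0.01], [30, 0, -1, 20, 0, 0.001, -0.01], [30, 0, 0, 15, 0, 0, 0], [30, 0, 0, 0, 0, 0, 0]],
  ],
)

```text
time_s: 19.08
position: [0.5196, 0.0494, 0.0891]
orientation: [3.138, -0.001, 3.129]
force: [-0.5, -0.2, -1.3]
opening: 0.0431
```

```bash
python3 plan.py 30 25 0.523,0.0435,0.085,179.3;  python3 held.py
```

```text
t 19.08 at [0.5196 0.0494 0.0891] rpy [ 3.138e+00 -1.000e-03  3.129e+00] F [-0.5 -0.2 -1.3] open 0.0431 q [-0.32  0.46  0.21  2.03 -0.15  0.67  1.54]
1
[[30, -3.4, -5.9, 4.1, 0.004, -0.001, 0.0]]
top z_tool -0.0303 front x_tool max 0.0257 front face med 0.0255 y [-0.0218  0.0213] front face slope dx/dy -0.025 dx/dz -0.045 2172
```

Emit:
drive_tool(
  series=[
    [[30, -3.4, -5.9, 0, 0.004, -0.001, 0], [30, 0, 0, 0, 0, 0, 0]],
  ],
)

```text
time_s: 19.3
position: [0.5237, 0.045, 0.0913]
orientation: [3.141, 0.002, 3.131]
force: [-0.7, 0.5, -0.5]
opening: 0.0431
```

```bash
python3 plan.py 30 25 0.523,0.0435,0.085,179.3
```

```text
t 19.3 at [0.5237 0.045  0.0913] rpy [3.141e+00 2.000e-03 3.131e+00] F [-0.7  0.5 -0.5] open 0.0431 q [-0.32  0.46  0.21  2.02 -0.15  0.67  1.55]
1
[[30, 0.7, -1.5, 6.3, 0.001, 0.002, 0.002]]
```

Emit:
drive_tool(
  series=[
    [[30, 0.7, -1.7, 8, 0.001, 0.002, 0.002], [30, 0, -0.5, 9, 0, 0, 0], [30, 0, 0, 0, 0, 0, 0]],
  ],
)

```text
time_s: 19.55
position: [0.5248, 0.0436, 0.0757]
orientation: [3.141, 0.005, 3.129]
force: [-0.3, -0.5, -2.2]
opening: 0.0432
```

```bash
python3 plan.py 30 25 0.523,0.0435,0.07,179.3
```

```text
t 19.55 at [0.5248 0.0436 0.0757] rpy [3.141 0.005 3.129] F [-0.3 -0.5 -2.2] open 0.0432 q [-0.31  0.48  0.2   2.03 -0.16  0.64  1.55]
1
[[30, 1.8, -0.1, 5.6, 0.001, 0.005, -0.0]]
```

Emit:
drive_tool(
  series=[
    [[30, 2, -0.3, 4, 0.001, 0.005, 0], [30, 0.3, -0.3, 5, 0, 0, 0], [30, 0.3, -0.3, 5, 0, 0, 0]],
  ],
)

```text
time_s: 19.8
position: [0.5228, 0.0427, 0.0613]
orientation: [3.141, 0.001, 3.128]
force: [-0.1, 0.7, -0.7]
opening: 0.0433
```

```bash
python3 plan.py 30 25 0.523,0.0435,0.047,179.3; python3 held.py
```

```text
t 19.8 at [0.5228 0.0427 0.0613] rpy [3.141e+00 1.000e-03 3.128e+00] F [-0.1  0.7 -0.7] open 0.0433 q [-0.3   0.51  0.2   2.04 -0.17  0.61  1.56]
1
[[30, -0.2, 0.8, 14.3, 0, 0.001, -0.001]]
top z_tool -0.0303 front x_tool max 0.0258 front face med 0.0255 y [-0.022   0.0214] front face slope dx/dy 0.025 dx/dz -0.09 2227
```

Bottom is ~11 mm into the pocket with no force. Continue down.

Emit:
drive_tool(
  series=[
    [[30, 0, 0.6, 5, 0, 0.001, 0], [30, 0, -0.2, 5, 0, 0, 0], [30, 0, -0.2, 5, 0, 0, 0], [30, 0, 0, 3, 0, 0, 0], [30, 0, 0, 0, 0, 0, 0]],
  ],
)

```text
time_s: 20.27
position: [0.5227, 0.0428, 0.0461]
orientation: [3.139, -0.002, 3.127]
force: [0.4, -0.0, -1.8]
opening: 0.0434
```

```bash
python3 plan.py 30 25 0.523,0.0435,0.047,179.3; python3 held.py
```

```text
t 20.27 at [0.5227 0.0428 0.0461] rpy [ 3.139e+00 -2.000e-03  3.127e+00] F [ 0.4 -0.  -1.8] open 0.0434 q [-0.29  0.54  0.19  2.04 -0.18  0.58  1.57]
1
[[30, -0.3, 0.7, -0.9, 0.002, -0.002, -0.002]]
top z_tool -0.0305 front x_tool max 0.0257 front face med 0.0255 y [-0.0221  0.0215] front face slope dx/dy 0.072 dx/dz -0.155 1848
```

Emit:
drive_tool(
  series=[
    [[30, 0, 0, 1, 0, 0, 0], [60, 0, 0, 0, 0, 0, 0], [60, 0, 0, 0, 0, 0, 0], [60, 0, 0, 0, 0, 0, 0], [60, 0, 0, -20, 0, 0, 0], [60, 0, 0, -35, 0, 0, 0], [60, 0, 0, -40, 0, 0, 0], [60, 0, 0, -40, 0, 0, 0], [60, 0, 0, -40, 0, 0, 0], [60, 0, 0, 0, 0, 0, 0]],
  ],
)

```text
time_s: 21.15
position: [0.5213, 0.042, 0.2214]
orientation: [-3.14, -0.012, 3.127]
force: [1.5, -0.7, -0.3]
opening: 0.0599
```

```bash
python3 - <<'E'
from packs import *
w=V("wrist","w15"); t=V("top")
for v in (w,t):
    for o in tops(v,.06,.085): print(v.n,*o)
E
python3 plan.py 60 36  0.4460,0.3730,0.22,191.3
```

```text
wrist [608. 117.] 1265 (array([0.4538, 0.3612]), 0.0642, 0.0219, 12.8) 0.0651
wrist [321. 192.] 2629 (array([0.5295, 0.042 ]), 0.0638, 0.044, -1.1) 0.0754
wrist [611. 204.] 1081 (array([0.5603, 0.3852]), 0.0699, 0.0364, 12.1) 0.0652
wrist [322. 246.] 41 (array([0.5823, 0.043 ]), 0.0228, 0.0133, 89.4) 0.0844
wrist [400. 245.] 41 (array([0.5782, 0.1224]), 0.0244, 0.0026, 88.3) 0.0842
wrist [583. 301.] 465 (array([0.6776, 0.3852]), 0.0514, 0.0268, -57.8) 0.0788
top [216. 188.] 207 (array([0.5522, 0.401 ]), 0.0643, 0.0459, -27.3) 0.0662
top [223. 216.] 214 (array([0.4473, 0.3733]), 0.0652, 0.0447, 13.6) 0.0659
t 21.25 at [0.5179 0.0419 0.2157] rpy [-3.139 -0.021  3.128] F [-0.4 -0.  -0.5] open 0.0601 q [-0.36  0.28  0.25  1.93 -0.08  0.96  1.49]
10
[[60, 8, 33, -0, -0, -0.002, -0.021], [60, 7, 33, -0, -0, -0.002, -0.021], [60, 6, 33, -0, -0, -0.002, -0.021], [60, 6, 33, -0, -0, -0.002, -0.021], [60, 5, 34, -0, -0, -0.002, -0.021], [60, 4, 34, -0, -0, -0.002, -0.021], [60, 3, 34, -0, -0, -0.002, -0.021], [60, 3, 34, -0, -0, -0.002, -0.021], [60, 2, 34, -0, -0, -0.002, -0.021], [60, 1, 34, -0, -0, -0.002, -0.021]]
```

View pics/w15.png

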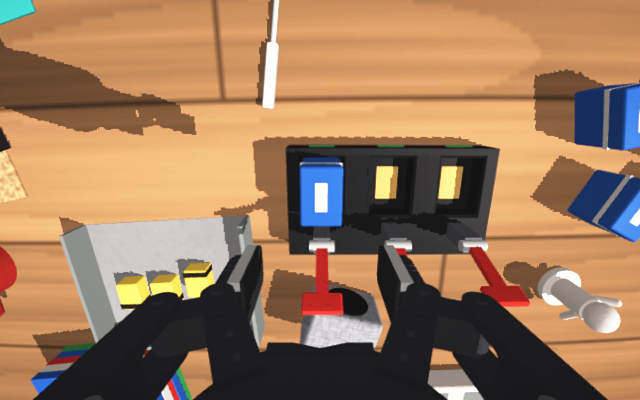

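Emit:
drive_tool(
  series=[
    [[70, 8, 33, 0, 0, 0.015, -0.021], [70, 7, 33, 0, 0, 0, -0.021], [70, 6, 33, 0, 0, 0, -0.021], [70, 6, 33, 0, 0, 0, -0.021], [70, 5, 34, 0, 0, 0, -0.021], [70, 4, 34, 0, 0, 0, -0.021], [70, 3, 34, 0, 0, 0, -0.021], [70, 3, 34, 0, 0, 0, -0.021], [70, 2, 34, 0, 0, 0, -0.021], [70, 1, 25, 0, 0, 0, -0.021], [70, 0, 0, 0, 0, 0, 0]],
  ],
)

```text
time_s: 22.17
position: [0.4336, 0.3717, 0.1923]
orientation: [-3.134, -0.071, -2.944]
force: [0.5, -0.5, -0.1]
opening: 0.0702
```

```bash
python3 - <<'E'
from packs import *
w=V("wrist","w16")
for v in (w,):
    for o in tops(v,.06,.085): print(v.n,*o)
E
python3 plan.py 70 28  0.4451,0.3733,0.10,191.3
```

```text
wrist [321. 214.] 2787 (array([0.4501, 0.3746]), 0.063, 0.0432, 12.2) 0.0655
wrist [ 20. 224.] 1071 (array([0.5352, 0.0561]), 0.0755, 0.0225, -4.3) 0.0695
wrist [327. 304.] 2253 (array([0.5545, 0.4026]), 0.0638, 0.0442, -27.5) 0.0656
wrist [ 54. 297.] 119 (array([0.5812, 0.1235]), 0.0277, 0.0158, 74.9) 0.0832
wrist [ 25. 380.] 372 (array([0.6911, 0.0845]), 0.0469, 0.0178, 89.7) 0.0693
t 22.22 at [0.434  0.369  0.1917] rpy [-3.132 -0.073 -2.947] F [-0.3 -0.6 -1.1] open 0.0697 q [-0.79  0.41  0.05  1.79 -0.06  1.01  1.06]
4
[[70, -5, 1, 23, -0.002, -0.018, -0.0], [70, -4, 1, 23, -0.002, -0.018, -0.0], [70, -4, 1, 23, -0.002, -0.018, -0.0], [70, -3, 1, 23, -0.002, -0.018, -0.0]]
```

View pics/w16.png

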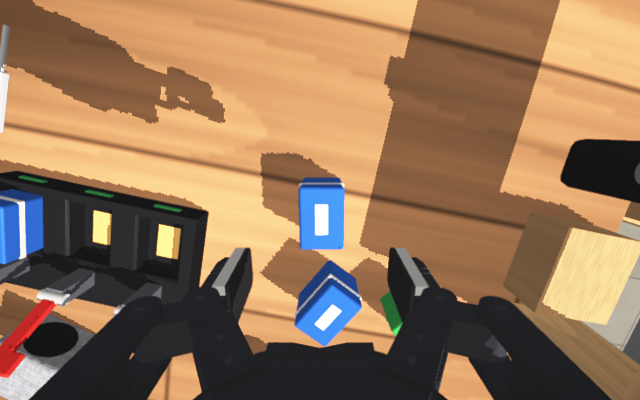

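Emit:
drive_tool(
  series=[
    [[70, -12, 4, 15, -0.002, -0.04, 0], [70, -2, 1, 25, 0, -0.03, 0], [70, -2, 0, 25, 0, 0, 0], [70, 0, 0, 20, 0, 0, 0], [70, 0, 0, 0, 0, 0, 0]],
  ],
)

```text
time_s: 22.63
position: [0.447, 0.3682, 0.0961]
orientation: [-3.125, -0.007, -2.951]
force: [-0.9, -0.1, 0.7]
opening: 0.07
```

```bash
python3 plan.py 70 28  0.4446,0.3733,0.036,191.5
```

```text
t 22.63 at [0.447  0.3682 0.0961] rpy [-3.125 -0.007 -2.951] F [-0.9 -0.1  0.7] open 0.07 q [-0.8   0.53  0.06  1.87 -0.03  0.76  1.04]
3
[[70, 0, 2, 20, -0.005, -0.002, -0.003], [70, 0, 2, 20, -0.005, -0.002, -0.003], [70, 0, 2, 20, -0.005, -0.002, -0.003]]
```

Emit:
drive_tool(
  series=[
    [[70, 0, 4, 18, -0.008, -0.003, -0.005], [70, 0, 2, 20, -0.005, -0.002, -0.003], [70, 0, 1, 20, -0.003, 0, 0], [70, 0, 0, 4, 0, 0, 0], [60, 0, 0, 0, 0, 0, 0]],
  ],
)

```text
time_s: 23.05
position: [0.4473, 0.3665, 0.0304]
orientation: [-3.135, -0.006, -2.952]
force: [-0.3, 0.4, -0.5]
opening: 0.0605
```

```bash
python3 plan.py 52 28  0.4446,0.3733,0.036,191.5
```

```text
t 23.05 at [0.4473 0.3665 0.0304] rpy [-3.135 -0.006 -2.952] F [-0.3  0.4 -0.5] open 0.0605 q [-0.78  0.63  0.05  1.9  -0.05  0.63  1.05]
1
[[52, 1.4, 7.1, -5.6, -0.006, -0.006, -0.011]]
```

Emit:
drive_tool(
  series=[
    [[56, 2, 7, -5, -0.006, -0.006, -0.011], [50, 0, 0, 0, 0, 0, 0], [30, 0, 0, 0, 0, 0, 0], [30, 0, 0, 0, 0, 0, 0], [30, 0, 0, 0, 0, 0, 0], [30, 0, 0, 0, 0, 0, 0], [30, 0, 0, -20, 0, 0, 0], [30, 0, 0, -25, 0, 0, 0], [30, 0, 0, -30, 0, 0, 0], [30, 0, 0, -25, 0, 0, 0], [30, 0, 0, 0, 0, 0, 0]],
  ],
  squeeze=60,
)

```text
time_s: 23.97
position: [0.4443, 0.3721, 0.1433]
orientation: [-3.141, 0.0, -2.941]
force: [0.5, 1.0, -0.5]
opening: 0.0434
```

```bash
python3 held.py; python3 plan.py 30 30  0.43,0.2,0.14,179.3 0.524,0.1235,0.14,179.3
```

```text
top z_tool -0.0277 front x_tool max 0.0261 front face med 0.0259 y [-0.0219  0.021 ] front face slope dx/dy -0.0 dx/dz 0.002 1870
t 24.02 at [0.4435 0.3714 0.1413] rpy [-3.139e+00 -2.000e-03 -2.941e+00] F [ 0.8  1.  -1.8] open 0.0431 q [-0.8   0.46  0.06  1.86 -0.03  0.83  1.04]
11
[[30, 8, -28, 0, -0, -0, 0.035], [30, 7, -28, 0, -0, -0, 0.035], [30, 6, -28, 0, -0, -0, 0.035], [30, 5, -28, 0, -0, -0, 0.035], [30, 4, -28, 0, -0, -0, 0.035], [30, 3, -29, 0, -0, -0, 0.035], [30, -19, -15, -0, 0, 0, 0.0], [30, -19, -15, -0, 0, 0, 0.0], [30, -19, -15, -0, 0, 0, 0.0], [30, -19, -15, -0, 0, 0, 0.0], [30, -19, -15, -0, 0, 0, 0.0]]
```

Emit:
drive_tool(
  series=[
    [[30, 8, -28, 0, 0, 0, 0.035], [30, 7, -28, 0, 0, 0, 0.035], [30, 6, -28, 0, 0, 0, 0.035], [30, 5, -28, 0, 0, 0, 0.035], [30, 4, -28, 0, 0, 0, 0.035], [30, 3, -29, 0, 0, 0, 0.035], [30, -19, -15, 0, 0, 0, 0], [30, -19, -15, 0, 0, 0, 0], [30, -19, -15, 0, 0, 0, 0], [30, -19, -15, 0, 0, 0, 0], [30, -17, -13, 0, 0, 0, 0], [30, 0, 0, 0, 0, 0, 0]],
  ],
)

```text
time_s: 25.02
position: [0.5123, 0.1111, 0.1267]
orientation: [-3.13, -0.021, 3.127]
force: [1.0, -0.2, -1.4]
opening: 0.043
```

```bash
python3 plan.py 30 25 0.5244,0.1235,0.1,179.3
```

```text
t 25.02 at [0.5123 0.1111 0.1267] rpy [-3.13  -0.021  3.127] F [ 1.  -0.2 -1.4] open 0.043 q [-0.43  0.41  0.18  1.99 -0.09  0.78  1.36]
2
[[30, -6, 6, 13, -0.006, -0.011, -0.001], [30, -6, 6, 13, -0.006, -0.011, -0.001]]
```

Emit:
drive_tool(
  series=[
    [[30, -12, 12, 8, -0.012, -0.021, -0.002], [30, 0, 0, 10, 0, 0, 0], [30, 0, 0, 8, 0, 0, 0], [30, 0, 0, 0, 0, 0, 0]],
  ],
)

```text
time_s: 25.35
position: [0.5211, 0.1204, 0.0942]
orientation: [-3.138, -0.008, 3.126]
force: [-1.0, -0.0, -2.1]
opening: 0.0431
```

```bash
python3 plan.py 30 25 0.5244,0.1235,0.09,179.3
```

```text
t 25.35 at [0.5211 0.1204 0.0942] rpy [-3.138 -0.008  3.126] F [-1.  -0.  -2.1] open 0.0431 q [-0.42  0.47  0.17  1.99 -0.11  0.7   1.37]
1
[[30, -3.3, 3.2, 4.2, -0.003, -0.008, -0.004]]
```

Emit:
drive_tool(
  series=[
    [[30, -4, 4, 4, -0.003, -0.008, -0.004], [30, 0, 0, 8, 0, 0, 0], [30, 0, 0, 0, 0, 0, 0]],
  ],
)

```text
time_s: 25.6
position: [0.5227, 0.1248, 0.0797]
orientation: [-3.14, -0.004, 3.132]
force: [-0.2, 0.8, -1.4]
opening: 0.043
```

```bash
python3 plan.py 30 25 0.5244,0.1235,0.078,179.3
```

```text
t 25.6 at [0.5227 0.1248 0.0797] rpy [-3.14  -0.004  3.132] F [-0.2  0.8 -1.4] open 0.043 q [-0.42  0.49  0.16  1.99 -0.12  0.67  1.37]
1
[[30, -1.8, -1.3, 1.7, -0.001, -0.004, 0.002]]
```

Emit:
drive_tool(
  series=[
    [[30, -2, -1.3, 3, -0.001, -0.004, 0.002], [30, 0, 0, 5, 0, 0, 0], [30, 0, 0, 4, 0, 0, 0]],
  ],
)

```text
time_s: 25.85
position: [0.525, 0.124, 0.0675]
orientation: [3.141, 0.001, 3.131]
force: [-0.4, -0.5, -2.1]
opening: 0.0431
```

```bash
python3 plan.py 30 25 0.5244,0.1235,0.0485,179.3; python3 held.py
```

```text
t 25.85 at [0.525  0.124  0.0675] rpy [3.141e+00 1.000e-03 3.131e+00] F [-0.4 -0.5 -2.1] open 0.0431 q [-0.42  0.51  0.15  2.   -0.13  0.64  1.38]
1
[[30, 0.6, -0.5, 19, 0, 0.001, 0.001]]
top z_tool -0.0278 front x_tool max 0.0261 front face med 0.0259 y [-0.0227  0.0214] front face slope dx/dy 0.025 dx/dz -0.101 2104
```

Emit:
drive_tool(
  series=[
    [[30, 0.4, -0.4, 5, 0, 0.001, 0], [30, 0, 0, 5, 0, 0, 0], [30, 0, 0, 5, 0, 0, 0], [30, 0, 0, 5, 0, 0, 0], [30, 0, 0, 2, 0, 0, 0]],
  ],
)

```text
time_s: 26.32
position: [0.525, 0.1237, 0.0475]
orientation: [3.14, -0.001, 3.13]
force: [-12.6, -2.8, 37.5]
opening: 0.043
```

```bash
python3 plan.py 30 25 0.5244,0.1235,0.0485,179.3; python3 held.py
```

```text
t 26.32 at [0.525  0.1237 0.0475] rpy [ 3.14e+00 -1.00e-03  3.13e+00] F [-12.6  -2.8  37.5] open 0.043 q [-0.41  0.55  0.15  2.   -0.14  0.6   1.39]
1
[[30, 0.6, -0.2, -1, 0.001, -0.001, 0.001]]
top z_tool -0.028 front x_tool max 0.0262 front face med 0.0259 y [-0.029   0.0216] front face slope dx/dy 0.053 dx/dz -0.128 1822
```

Emit:
drive_tool(
  series=[
    [[30, 0, 0, -1, 0, 0, 0], [58, 0, 0, 0, 0, 0, 0], [58, 0, 0, 0, 0, 0, 0], [58, 0, 0, 0, 0, 0, 0], [58, 0, 0, -20, 0, 0, 0], [58, 0, 0, -35, 0, 0, 0], [58, 0, 0, -40, 0, 0, 0], [58, 0, 0, -40, 0, 0, 0], [58, 0, 0, -40, 0, 0, 0], [58, 0, 0, 0, 0, 0, 0]],
  ],
)

```text
time_s: 27.2
position: [0.5241, 0.1228, 0.2264]
orientation: [-3.14, -0.008, 3.13]
force: [2.1, 0.7, -0.9]
opening: 0.058
```

```bash
python3 - <<'E'
from packs import *
w=V("wrist","w17"); t=V("top")
for v in (w,t):
    for o in tops(v,.06,.085): print(v.n,*o)
E
python3 plan.py 70 36  0.5490,0.4055,0.22,152.5
```

```text
wrist [247. 188.] 2616 (array([0.5295, 0.0422]), 0.064, 0.0442, -1.2) 0.0754
wrist [321. 189.] 2590 (array([0.5316, 0.1233]), 0.0644, 0.0438, -1.3) 0.0754
wrist [566. 206.] 2117 (array([0.5551, 0.402 ]), 0.0645, 0.0456, -28.2) 0.0655
wrist [245. 241.] 46 (array([0.5773, 0.0438]), 0.0265, 0.0086, 71.4) 0.0839
wrist [398. 241.] 42 (array([0.5794, 0.2043]), 0.0271, 0.0096, 65.5) 0.0843
wrist [521. 297.] 467 (array([0.677 , 0.3863]), 0.0504, 0.0232, -62.9) 0.0782
wrist [282. 328.] 731 (array([0.6895, 0.076 ]), 0.0774, 0.0235, 87.4) 0.0693
top [308. 139.] 47 (array([0.6943, 0.0662]), 0.0532, 0.0158, 75.2) 0.071
top [216. 187.] 205 (array([0.5519, 0.4003]), 0.0644, 0.0454, -26.1) 0.0666
top [316. 192.] 228 (array([0.5261, 0.0415]), 0.0645, 0.0425, -1.0) 0.0757
t 27.3 at [0.5207 0.1222 0.2206] rpy [-3.137 -0.016  3.13 ] F [-0.5  0.1  0.1] open 0.0579 q [-0.46  0.29  0.2   1.9  -0.07  0.98  1.33]
8
[[70, -3, 35, -0, -0.001, -0.002, 0.059], [70, -1, 36, -0, -0.001, -0.002, 0.059], [70, 1, 36, -0, -0.001, -0.002, 0.059], [70, 3, 35, -0, -0.001, -0.002, 0.059], [70, 5, 35, 0, -0.001, -0.002, 0.059], [70, 7, 35, 0, -0.001, -0.002, 0.059], [70, 9, 34, 0, -0.001, -0.002, 0.059], [70, 11, 34, 0, -0.001, -0.002, 0.059]]
```

View pics/w17.png

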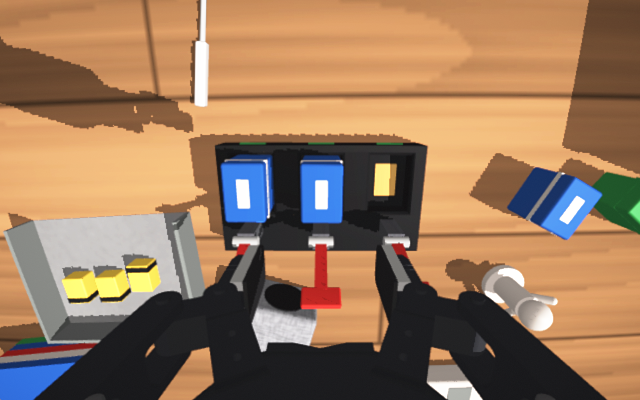

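Emit:
drive_tool(
  series=[
    [[64, -3, 35, 0, 0, -0.01, 0.059], [64, -1, 36, 0, 0, 0, 0.059], [64, 1, 36, 0, 0, 0, 0.059], [64, 3, 35, 0, 0, 0, 0.059], [64, 5, 35, 0, 0, 0, 0.059], [64, 7, 35, 0, 0, 0, 0.059], [64, 9, 34, 0, 0, 0, 0.059], [64, 8, 28, 0, 0, 0, 0.059], [64, 0, 0, 0, 0, 0, 0]],
  ],
)

```text
time_s: 28.05
position: [0.5486, 0.4023, 0.1971]
orientation: [-3.111, -0.015, 2.624]
force: [-1.3, -0.4, 0.1]
opening: 0.0643
```

```bash
python3 - <<'E'
from packs import *
w=V("wrist","w18")
for o in tops(w,.06,.085): print(*o)
P,uv=w.cloud(w.mask((45,100,40),(80,255,255))); k=P[:,2]>.06; print("green",rect(P[k,:2]))
E
python3 plan.py 64 28  0.5495,0.4051,0.036,152.2
```

```text
[328. 193.] 2799 (array([0.5549, 0.4031]), 0.0642, 0.0434, -27.0) 0.0655
[368. 295.] 464 (array([0.6825, 0.3848]), 0.0355, 0.0308, 78.4) 0.0794
green (array([0.5598, 0.5103]), 0.0636, 0.0435, 53.7)
t 28.1 at [0.5483 0.3993 0.1964] rpy [-3.107 -0.015  2.625] F [-1.2  1.2 -1.1] open 0.0639 q [-0.83  0.57  0.22  1.54 -0.13  1.09  0.48]
6
[[64, -0, 2, 27, -0.006, -0.003, -0.005], [64, -0, 2, 27, -0.006, -0.003, -0.005], [64, 0, 2, 27, -0.006, -0.003, -0.005], [64, 0, 1, 27, -0.006, -0.003, -0.005], [64, 0, 1, 27, -0.006, -0.003, -0.005], [64, 0, 1, 27, -0.006, -0.003, -0.005]]
```

View pics/w18.png

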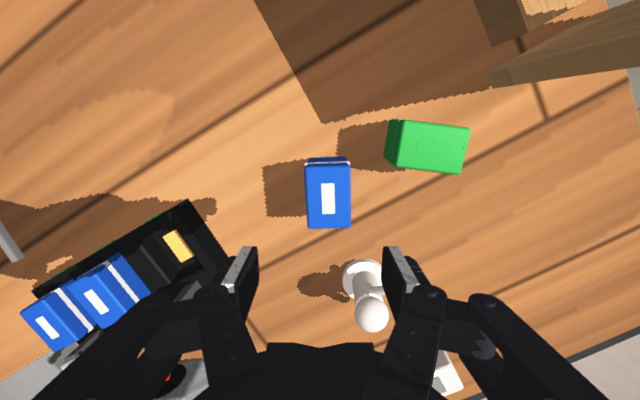

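Emit:
drive_tool(
  series=[
    [[64, 1, 6, 20, -0.02, -0.008, -0.02], [64, 0, 2, 27, -0.01, -0.003, -0.01], [64, 0, 1, 27, -0.004, 0, 0], [64, 0, 1, 20, 0, 0, 0], [64, 0, 0, 0, 0, 0, 0]],
  ],
)

```text
time_s: 28.52
position: [0.5497, 0.4007, 0.0912]
orientation: [-3.132, -0.004, 2.657]
force: [-0.3, -0.1, 0.0]
opening: 0.0644
```

```bash
python3 plan.py 64 28  0.5496,0.4056,0.036,152.5
```

```text
t 28.52 at [0.5497 0.4007 0.0912] rpy [-3.132 -0.004  2.657] F [-0.3 -0.1  0. ] open 0.0644 q [-0.81  0.68  0.19  1.62 -0.15  0.87  0.52]
2
[[64, 1, 2, 28, -0.005, -0.002, -0.002], [64, 1, 2, 28, -0.005, -0.002, -0.002]]
```

Emit:
drive_tool(
  series=[
    [[64, 3, 5, 15, -0.008, -0.004, -0.004], [64, 1, 1, 18, 0, 0, 0], [64, 0, 1, 17, 0, 0, 0], [64, 0, 0, 3, 0, 0, 0], [60, 0, 0, 0, 0, 0, 0]],
  ],
)

```text
time_s: 28.93
position: [0.5498, 0.4001, 0.0347]
orientation: [-3.131, -0.0, 2.656]
force: [-0.6, -0.4, 0.2]
opening: 0.0598
```

```bash
python3 plan.py 54 28  0.5496,0.4056,0.037,152.5
```

```text
t 28.93 at [0.5498 0.4001 0.0347] rpy [-3.131 -0.     2.656] F [-0.6 -0.4  0.2] open 0.0598 q [-0.8   0.75  0.17  1.64 -0.16  0.78  0.53]
1
[[54, 2.8, 4.8, -2.3, -0.01, -0, -0.006]]
```

Emit:
drive_tool(
  series=[
    [[56, 3, 5, -2, -0.01, 0, -0.006], [50, 0, 0, 0, 0, 0, 0], [30, 0, 0, 0, 0, 0, 0], [30, 0, 0, 0, 0, 0, 0], [30, 0, 0, 0, 0, 0, 0], [30, 0, 0, 0, 0, 0, 0], [30, 0, 0, -20, 0, 0, 0], [30, 0, 0, -25, 0, 0, 0], [30, 0, 0, -30, 0, 0, 0], [30, 0, 0, -30, 0, 0, 0], [30, 0, 0, 0, 0, 0, 0]],
  ],
  squeeze=60,
)

```text
time_s: 29.85
position: [0.5494, 0.4041, 0.148]
orientation: [-3.14, -0.0, 2.661]
force: [1.0, 0.5, -0.8]
opening: 0.0426
```

```bash
python3 held.py; python3 plan.py 30 30  0.47,0.28,0.145,179.3 0.5254,0.2035,0.145,179.3
```

```text
top z_tool -0.0265 front x_tool max 0.0275 front face med 0.0274 y [-0.0212  0.0216] front face slope dx/dy -0.008 dx/dz 0.007 1769
t 29.9 at [0.5482 0.4034 0.1454] rpy [-3.137e+00 -2.000e-03  2.662e+00] F [ 0.7  0.5 -1.3] open 0.0432 q [-0.82  0.61  0.2   1.59 -0.14  0.96  0.51]
9
[[30, 2, -29, 0, -0.001, -0.001, -0.094], [30, 5, -29, 0, -0.001, -0.001, -0.094], [30, 8, -28, 0, -0.001, -0.001, -0.094], [30, 10, -27, 0, -0.001, -0.001, -0.094], [30, 13, -26, 0, -0.001, -0.001, -0.094], [30, -14, -19, -0, 0, 0, 0.0], [30, -14, -19, -0, 0, 0, 0.0], [30, -14, -19, -0, 0, 0, 0.0], [30, -14, -19, -0, 0, 0, 0.0]]
```

Emit:
drive_tool(
  series=[
    [[30, 2, -29, 0, 0, 0, -0.094], [30, 5, -29, 0, 0, 0, -0.094], [30, 8, -28, 0, 0, 0, -0.094], [30, 10, -27, 0, 0, 0, -0.094], [30, 13, -26, 0, 0, 0, -0.094], [30, -10, -17, 0, 0, 0, 0], [30, -12, -17, 0, 0, 0, 0], [30, -12, -17, 0, 0, 0, 0], [30, -10, -14, 0, 0, 0, 0], [30, 0, 0, 0, 0, 0, 0]],
  ],
)

```text
time_s: 30.73
position: [0.5045, 0.2052, 0.1344]
orientation: [-3.13, -0.021, -3.12]
force: [-0.1, -0.6, -1.7]
opening: 0.0429
```

```bash
python3 plan.py 30 25 0.5269,0.2035,0.1,179.3
python3 - <<'E'
from h import *
w=V("wrist","w19")
E
```

```text
t 30.73 at [0.5045 0.2052 0.1344] rpy [-3.13  -0.021 -3.12 ] F [-0.1 -0.6 -1.7] open 0.0429 q [-0.53  0.43  0.11  1.93 -0.06  0.81  1.19]
2
[[30, -12, -1, 17, -0.006, -0.01, 0.017], [30, -11, -1, 17, -0.006, -0.01, 0.017]]
```

View pics/w19.png

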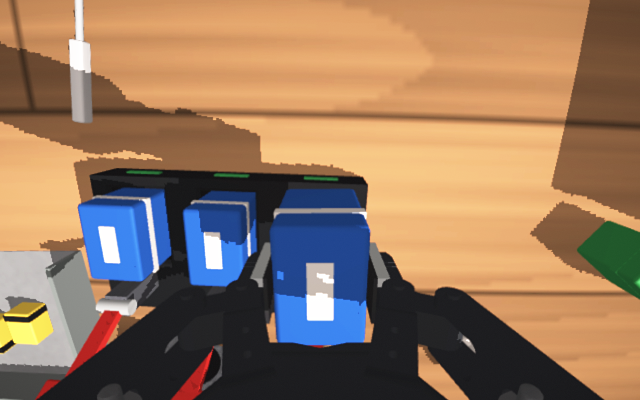

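Emit:
drive_tool(
  series=[
    [[30, -13, -1, 5, -0.008, -0.015, 0.02], [30, -9, -1, 10, -0.003, -0.005, 0.013], [30, 0, 0, 15, 0, 0, 0], [30, 0, 0, 8, 0, 0, 0], [30, 0, 0, 0, 0, 0, 0]],
  ],
)

```text
time_s: 31.2
position: [0.5253, 0.2087, 0.0903]
orientation: [3.14, -0.002, 3.132]
force: [0.3, -0.2, -2.4]
opening: 0.0428
```

```bash
python3 plan.py 30 25 0.5269,0.2035,0.09,179.3
```

```text
t 31.2 at [0.5253 0.2087 0.0903] rpy [ 3.140e+00 -2.000e-03  3.132e+00] F [ 0.3 -0.2 -2.4] open 0.0428 q [-0.52  0.51  0.1   1.92 -0.08  0.72  1.19]
1
[[30, -1.6, -5.2, 0.3, 0.002, -0.002, 0.002]]
```

Emit:
drive_tool(
  series=[
    [[30, -1.6, -6, 2, 0.002, -0.002, 0.002], [30, 0, 0, 6, 0, 0, 0], [30, 0, 0, 0, 0, 0, 0]],
  ],
)

```text
time_s: 31.45
position: [0.5262, 0.2036, 0.0803]
orientation: [-3.141, -0.002, 3.132]
force: [-0.2, 0.7, -2.6]
opening: 0.0429
```

```bash
python3 plan.py 30 25 0.5269,0.2035,0.078,179.3
```

```text
t 31.45 at [0.5262 0.2036 0.0803] rpy [-3.141e+00 -2.000e-03  3.132e+00] F [-0.2  0.7 -2.6] open 0.0429 q [-0.51  0.52  0.1   1.93 -0.08  0.7   1.2 ]
1
[[30, -0.7, -0.1, 2.3, -0.001, -0.002, 0.002]]
```

Emit:
drive_tool(
  series=[
    [[30, -0.7, 0.2, 4, 0, -0.002, 0.002], [30, 0, 0.2, 5, 0, 0, 0], [30, 0, 0.2, 5, 0, 0, 0], [30, 0, 0, 0, 0, 0, 0]],
  ],
)

```text
time_s: 31.78
position: [0.5276, 0.2048, 0.066]
orientation: [3.141, 0.003, 3.13]
force: [-0.1, -0.0, -1.9]
opening: 0.0431
```

```bash
python3 plan.py 30 25 0.5269,0.2035,0.0495,179.3;python3 held.py
```

```text
t 31.78 at [0.5276 0.2048 0.066 ] rpy [3.141e+00 3.000e-03 3.130e+00] F [-0.1 -0.  -1.9] open 0.0431 q [-0.51  0.55  0.1   1.93 -0.08  0.66  1.2 ]
1
[[30, 0.8, -1.3, 16.5, 0, 0.003, 0.0]]
top z_tool -0.0265 front x_tool max 0.0277 front face med 0.0275 y [-0.0232  0.0214] front face slope dx/dy 0.047 dx/dz -0.061 2076
```

Emit:
drive_tool(
  series=[
    [[30, 0.5, -1.3, 5, 0, 0.003, 0], [30, 0, 0, 5, 0, 0, 0], [30, 0, 0, 5, 0, 0, 0], [30, 0, 0, 2, 0, 0, 0]],
  ],
)

```text
time_s: 32.17
position: [0.5281, 0.2038, 0.049]
orientation: [3.14, 0.002, 3.13]
force: [-5.1, 1.8, 25.5]
opening: 0.0428
```

```bash
python3 plan.py 30 25 0.5269,0.2035,0.0495,179.3;python3 held.py
```

```text
t 32.17 at [0.5281 0.2038 0.049 ] rpy [3.14e+00 2.00e-03 3.13e+00] F [-5.1  1.8 25.5] open 0.0428 q [-0.5   0.58  0.1   1.93 -0.09  0.63  1.21]
1
[[30, 1.2, -0.4, -0.5, 0.002, 0.002, 0.0]]
top z_tool -0.0266 front x_tool max 0.0276 front face med 0.0275 y [-0.0289  0.0218] front face slope dx/dy 0.057 dx/dz -0.046 1865
```

Emit:
drive_tool(
  series=[
    [[30, 0, 0, -1, 0, 0, 0], [58, 0, 0, 0, 0, 0, 0], [58, 0, 0, 0, 0, 0, 0], [58, 0, 0, 0, 0, 0, 0], [58, 0, 0, -20, 0, 0, 0], [58, 0, 0, -35, 0, 0, 0], [58, 0, 0, -40, 0, 0, 0], [58, 0, 0, -40, 0, 0, 0], [58, 10, -20, -40, 0, 0, 0], [30, 10, -30, -10, 0, 0, 0], [0, 10, -30, 0, 0, 0, 0], [0, 0, 0, 0, 0, 0, 0]],
  ],
)

```text
time_s: 33.22
position: [0.4988, 0.1259, 0.2407]
orientation: [3.139, 0.006, 3.134]
force: [0.0, -1.0, -0.6]
opening: 0.0223
```

Run:
```python
from packs import *
print(robot.sense()["position"])
w=V("wrist","w20"); t=V("top"); t.crop((240,130,420,250),4,"t20"); s=V("side"); s.crop((270,120,400,240),6,"s20")
for v in (w,t):
    for o in tops(v,.06,.085): print(v.n,*o)
for v in (w,s,t):
    P,uv=v.cloud((v.mask((0,150,70),(6,255,255))|v.mask((174,150,70),(179,255,255)))); 
    for nm,y in (("L",.2044),("M",.1225),("R",.0435)):
        k=(abs(P[:,1]-y)<.025)&(P[:,0]>.55)&(P[:,0]<.68)&(P[:,2]>.085); 
        if k.sum()>5: q=P[k]; i=np.argmax(np.hypot(q[:,0]-.582,q[:,2]-.0815)); print(v.n,nm,k.sum(),"tip",q[i].round(3),"ang",np.arctan2(q[i,2]-.0815,.582-q[i,0]).round(2))
```

```text
[0.49879384 0.12593987 0.24071816]
wrist [249. 203.] 2292 (array([0.5293, 0.0424]), 0.064, 0.0436, -1.3) 0.0754
wrist [318. 205.] 2241 (array([0.5315, 0.1233]), 0.0644, 0.0439, -1.2) 0.0754
wrist [386. 204.] 2338 (array([0.5319, 0.2033]), 0.0639, 0.0444, -0.5) 0.0754
wrist [520. 319.] 337 (array([0.6776, 0.3858]), 0.0494, 0.0244, -57.8) 0.0783
wrist [299. 333.] 165 (array([0.6939, 0.0991]), 0.0312, 0.0125, 87.0) 0.069
top [307. 141.] 45 (array([0.6956, 0.076 ]), 0.0694, 0.014, 79.5) 0.0703
top [267. 195.] 89 (array([0.5283, 0.2114]), 0.0635, 0.0288, 2.6) 0.0758
top [316. 192.] 231 (array([0.5264, 0.0415]), 0.0635, 0.0425, -1.0) 0.0763
wrist L 427 tip [0.597 0.208 0.135] ang 1.84
wrist M 1223 tip [0.614 0.13  0.151] ang 2.0
wrist R 415 tip [0.6   0.042 0.128] ang 1.94
side L 77 tip [0.603 0.191 0.158] ang 1.84
side M 94 tip [0.615 0.136 0.152] ang 2.0
side R 107 tip [0.613 0.037 0.154] ang 1.98
top R 62 tip [0.608 0.036 0.155] ang 1.92
```

View pics/w20.png

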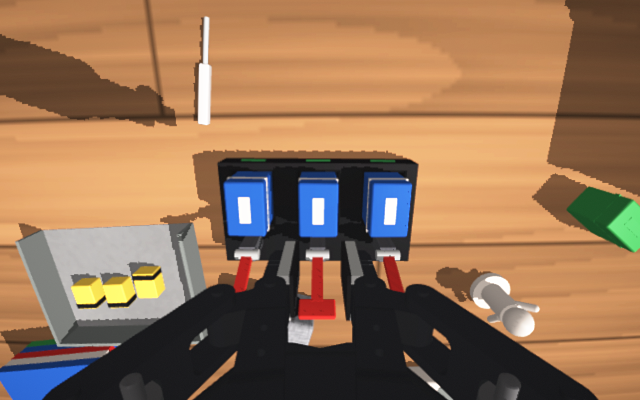

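View pics/s20.png

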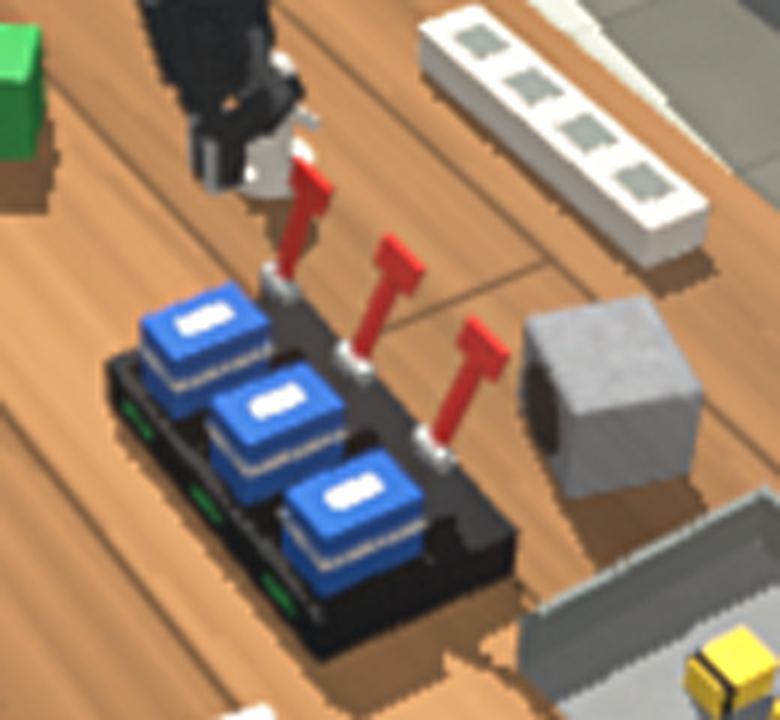

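```bash
python3 plan.py 0 36 0.650,0.0434,0.24,179.3 -,-,0.125,-
```

```text
t 33.37 at [0.4995 0.1318 0.2394] rpy [3.137 0.005 3.14 ] F [ 0.5 -0.2 -0.1] open 0.0008 q [-0.45  0.23  0.15  1.93 -0.04  0.98  1.29]
9
[[0, -30, -18, -0, 0.001, 0.001, 0.002], [0, -30, -18, -0, 0.001, 0.001, 0.002], [0, -30, -18, -0, 0.001, 0.001, 0.002], [0, -30, -17, -0, 0.001, 0.001, 0.002], [0, -30, -17, -0, 0.001, 0.001, 0.002], [0, 0, -0, 29, 0, 0, -0.0], [0, 0, -0, 29, 0, 0, -0.0], [0, 0, -0, 29, 0, 0, -0.0], [0, 0, -0, 29, 0, 0, -0.0]]
```

Emit:
drive_tool(
  series=[
    [[0, -30, -18, -2, 0.001, 0.001, 0.002], [0, -30, -18, 0, 0.001, 0.001, 0.002], [0, -30, -18, 0, 0.001, 0.001, 0.002], [0, -30, -17, 0, 0.001, 0.001, 0.002], [0, -30, -15, 0, 0.001, 0.001, 0.002], [0, 0, 0, 0, 0, 0, 0]],
  ],
)

```text
time_s: 33.87
position: [0.6539, 0.0546, 0.2351]
orientation: [3.14, -0.007, -3.134]
force: [-1.0, -1.6, 0.8]
opening: 0.0001
```

```bash
python3 plan.py 0 36 0.650,0.0434,0.2,179.3 -,-,0.125,-
python3 - <<'E'
from h import *
w=V("wrist","w21"); s=V("side"); s.crop((270,80,400,200),6,"s21")
E
```

```text
t 33.87 at [0.6539 0.0546 0.2351] rpy [ 3.14  -0.007 -3.134] F [-1.  -1.6  0.8] open 0.0001 q [-0.28  0.48  0.2   1.59 -0.11  1.09  1.53]
5
[[0, 2, -6, 18, 0.001, -0.004, 0.01], [0, 2, -6, 18, 0.001, -0.004, 0.01], [0, 0, -0, 25, 0, 0, -0.0], [0, -0, -0, 25, 0, 0, -0.0], [0, -0, -0, 25, 0, 0, -0.0]]
```

View pics/w21.png

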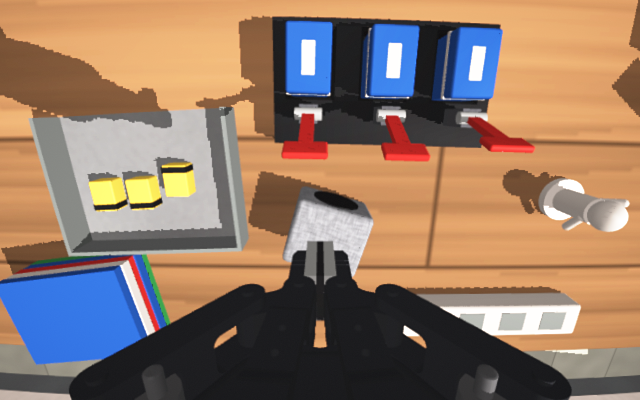

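Emit:
drive_tool(
  series=[
    [[0, 4, -12, 18, 0.001, -0.007, 0.02], [0, 0, 0, 25, 0, 0, 0], [0, 0, 0, 25, 0, 0, 0], [0, 0, 0, 25, 0, 0, 0], [0, 0, 0, 10, 0, 0, 0], [0, 0, 0, 0, 0, 0, 0]],
  ],
)

```text
time_s: 34.47
position: [0.6405, 0.0593, 0.1271]
orientation: [3.132, -0.008, -3.137]
force: [-0.6, 1.6, 0.4]
opening: 0.0002
```

```bash
python3 plan.py 0 15 0.594,0.0434,0.125,179.3
python3 - <<'E'
from h import *
w=V("wrist","w22")
E
```

```text
t 34.47 at [0.6405 0.0593 0.1271] rpy [ 3.132 -0.008 -3.137] F [-0.6  1.6  0.4] open 0.0002 q [-0.27  0.57  0.18  1.7  -0.14  0.88  1.55]
4
[[0, 12, -4, 1, 0.002, -0.002, 0.004], [0, 12, -4, 1, 0.002, -0.002, 0.004], [0, 12, -4, 1, 0.002, -0.002, 0.004], [0, 12, -4, 1, 0.002, -0.002, 0.004]]
```

View pics/w22.png

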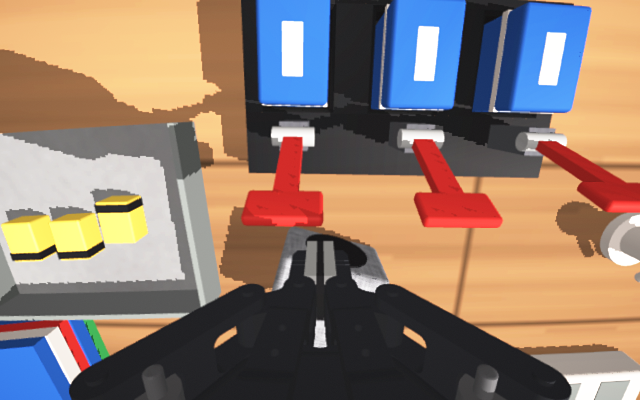

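Emit:
drive_tool(
  series=[
    [[0, -2, -17, 1, 0.008, -0.008, 0.012], [0, 0, -1, 0, 0, 0, 0], [0, 8, 0, 0, 0, 0, 0], [0, 12, 0, 0, 0, 0, 0], [0, 14, 0, 0, 0, 0, 0], [0, 14, 0, 0, 0, 0, 0], [0, 0, 0, 0, 0, 0, 0]],
  ],
)

```text
time_s: 35.1
position: [0.5981, 0.0404, 0.1358]
orientation: [3.138, 0.018, 3.132]
force: [-0.7, -0.4, 0.1]
opening: -0.0004
```

```bash
cat > lev.py <<'E'
import sys
from h import *
def lev(v):
    P,uv=v.cloud((v.mask((0,150,70),(6,255,255))|v.mask((174,150,70),(179,255,255)))); 
    for nm,y in (("L",.2044),("M",.1235),("R",.0435)):
        k=(abs(P[:,1]-y)<.025)&(P[:,0]>.49)&(P[:,0]<.68)&(P[:,2]>.07)&(P[:,2]<.165); 
        if k.sum()>5: q=P[k]; i=np.argsort(np.hypot(q[:,0]-.582,q[:,2]-.0815))[-5:]; m=q[i].mean(0); print(v.n,nm,k.sum(),"tip",m.round(3),"ang",np.arctan2(m[2]-.0815,.582-m[0]).round(2))
w=V("wrist",sys.argv[1]); lev(w); lev(V("side"))
E
python3 lev.py w23; python3 plan.py 0 15 0.57,0.0434,0.125,179.3
```

```text
wrist L 3129 tip [0.604 0.191 0.155] ang 1.87
wrist M 3799 tip [0.613 0.127 0.152] ang 1.98
wrist R 2616 tip [0.582 0.042 0.158] ang 1.57
side L 77 tip [0.604 0.198 0.157] ang 1.85
side M 91 tip [0.614 0.123 0.153] ang 1.99
side R 73 tip [0.582 0.042 0.159] ang 1.58
t 35.2 at [0.6005 0.0403 0.1361] rpy [3.138 0.021 3.132] F [0.  0.7 0.1] open 0.0002 q [-0.27  0.49  0.19  1.83 -0.12  0.81  1.55]
3
[[0, 10, 1, 3, 0.001, 0.007, 0.001], [0, 10, 1, 4, 0.001, 0.007, 0.001], [0, 10, 1, 4, 0.001, 0.007, 0.001]]
```

View pics/w23.png

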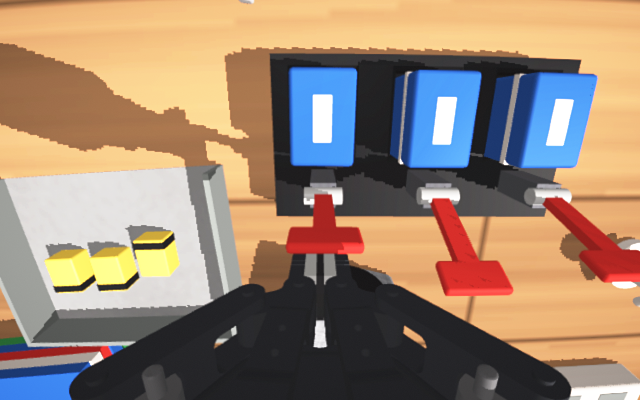

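Emit:
drive_tool(
  series=[
    [[0, 10, 2, -1, 0, 0.015, 0], [0, 10, 0, 0, 0, 0.005, 0], [0, 8, 0, 2, 0, 0, 0], [0, 8, 0, 4, 0, 0, 0], [0, 10, 0, 8, 0, 0, 0], [0, 9, 0, 11, 0, 0, 0], [0, 5, 0, 12, 0, 0, 0], [0, 0, 0, 0, 0, 0, 0]],
  ],
)

```text
time_s: 35.87
position: [0.5381, 0.0432, 0.1001]
orientation: [3.138, 0.005, 3.132]
force: [0.4, -0.0, -0.4]
opening: 0.0
```

```bash
python3 lev.py w24; python3 plan.py 0 15 0.54,0.0434,0.084,179.3
```

```text
wrist L 2871 tip [0.598 0.197 0.143] ang 1.83
wrist M 99 tip [0.584 0.127 0.094] ang 1.77
wrist R 2385 tip [0.508 0.037 0.104] ang 0.3
side L 35 tip [0.602 0.214 0.151] ang 1.84
side R 73 tip [0.509 0.045 0.108] ang 0.35
t 35.97 at [0.5403 0.0432 0.1017] rpy [3.137 0.008 3.132] F [-0.3  0.3  0.7] open -0.0002 q [-0.28  0.46  0.18  1.98 -0.13  0.7   1.53]
2
[[0, 0, 0, 9, 0.002, 0.004, 0.001], [0, 0, 0, 9, 0.002, 0.004, 0.001]]
```

View pics/w24.png

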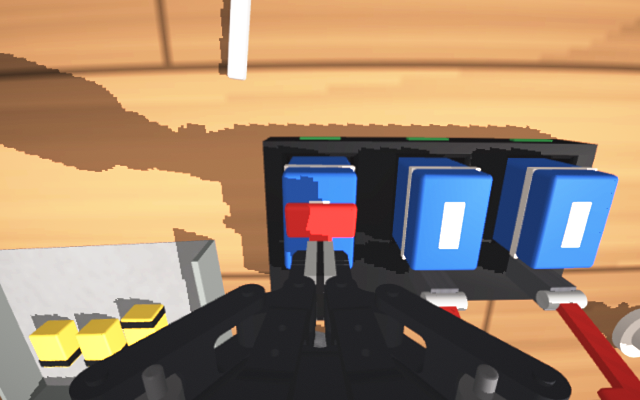

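Emit:
drive_tool(
  series=[
    [[0, 2, 0, 8, 0, 0.004, 0], [0, 0, 0, 6, 0, 0, 0], [0, 0, 0, 4, 0, 0, 0]],
  ],
)

```text
time_s: 36.22
position: [0.5401, 0.0435, 0.0845]
orientation: [3.137, 0.007, 3.132]
force: [-1.0, 0.1, 3.4]
opening: 0.0001
```

```bash
python3 lev.py w25
```

```text
wrist L 2113 tip [0.597 0.196 0.13 ] ang 1.87
wrist R 2729 tip [0.505 0.034 0.084] ang 0.03
side L 39 tip [0.602 0.214 0.151] ang 1.84
side R 81 tip [0.507 0.043 0.086] ang 0.05
```

Emit:
drive_tool(
  series=[
    [[0, 0, 0, 2, 0, 0, 0], [0, 0, 0, 1, 0, 0, 0]],
  ],
)

```text
time_s: 36.48
position: [0.5402, 0.0435, 0.0843]
orientation: [3.136, 0.006, 3.131]
force: [-7.3, -0.4, 15.4]
opening: -0.0
```

Emit:
drive_tool(
  series=[
    [[0, 0, 0, -5, 0, 0, 0], [0, 0, 0, -30, 0, 0, 0], [0, 0, 0, -40, 0, 0, 0], [0, 0, 0, -40, 0, 0, 0], [0, 0, 5, -35, 0, 0, 0], [0, -30, 20, 0, 0, 0, 0], [0, -35, 20, 0, 0, 0, 0], [0, -35, 20, 0, 0, 0, 0], [0, -8, 10, 0, 0, 0, 0], [0, 0, 0, 0, 0, 0, 0]],
  ],
)

```text
time_s: 37.32
position: [0.6537, 0.1176, 0.2443]
orientation: [3.133, 0.011, 3.127]
force: [-0.7, 1.2, -0.1]
opening: 0.0001
```

```bash
python3 lev.py w26;  python3 plan.py 0 25 0.652,0.1236,0.2,179.3 -,-,0.13,-
```

```text
wrist L 1000 tip [0.605 0.203 0.156] ang 1.87
wrist M 1081 tip [0.614 0.122 0.151] ang 1.99
wrist R 1632 tip [0.506 0.038 0.083] ang 0.02
side L 77 tip [0.603 0.197 0.156] ang 1.84
side M 94 tip [0.614 0.123 0.153] ang 1.99
side R 106 tip [0.506 0.037 0.086] ang 0.06
t 37.42 at [0.6516 0.1149 0.2438] rpy [3.135 0.008 3.125] F [-0.  -0.4 -0.2] open 0.0002 q [-0.37  0.47  0.2   1.58 -0.11  1.09  1.41]
5
[[0, 0, 4, 22, 0.003, 0.004, -0.002], [0, -0, 4, 22, 0.003, 0.004, -0.002], [0, 0, -0, 23, 0, 0, -0.0], [0, -0, -0, 23, 0, 0, -0.0], [0, -0, -0, 23, 0, 0, -0.0]]
```

View pics/w26.png

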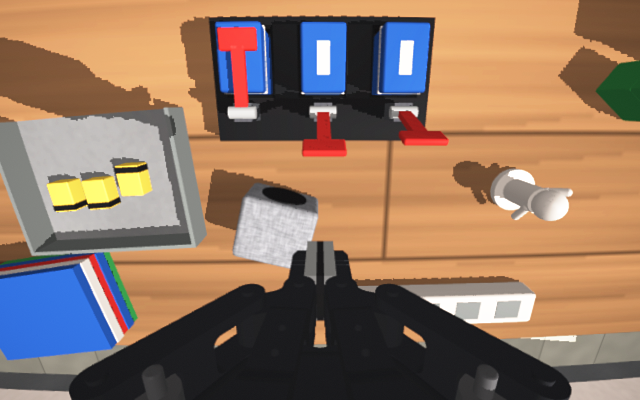

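Right lever is down (image: red T lying over the right pack); middle next.

Emit:
drive_tool(
  series=[
    [[0, -3, 6, 22, 0.006, 0.008, -0.003], [0, -3, 0, 25, 0, 0, 0], [0, -3, -1, 25, 0, 0, 0], [0, -3, -1, 25, 0, 0, 0], [0, 0, -1, 12, 0, 0, 0], [0, 0, 0, 0, 0, 0, 0]],
  ],
)

```text
time_s: 37.92
position: [0.6592, 0.109, 0.1329]
orientation: [-3.139, -0.001, 3.12]
force: [0.4, 0.1, 0.2]
opening: -0.0001
```

```bash
python3 plan.py 0 15 0.598,0.1236,0.133,179.3
```

```text
t 37.92 at [0.6592 0.109  0.1329] rpy [-3.139e+00 -1.000e-03  3.120e+00] F [0.4 0.1 0.2] open -0.0001 q [-0.34  0.6   0.18  1.64 -0.13  0.91  1.44]
5
[[0, 12, 3, -0, -0.001, -0, -0.002], [0, 12, 3, -0, -0.001, -0, -0.002], [0, 12, 3, -0, -0.001, -0, -0.002], [0, 12, 3, -0, -0.001, -0, -0.002], [0, 12, 3, -0, -0.001, -0, -0.002]]
```

Emit:
drive_tool(
  series=[
    [[0, 2, 14, 0, -0.001, 0, -0.009], [0, 12, 1, 0, 0, 0, 0], [0, 12, 0, 0, 0, 0, 0], [0, 12, 0, 0, 0, 0, 0], [0, 12, 0, 0, 0, 0, 0], [0, 10, 0, 0, 0, 0, 0], [0, 0, 0, 0, 0, 0, 0]],
  ],
)

```text
time_s: 38.5
position: [0.5992, 0.1285, 0.1425]
orientation: [3.139, 0.012, 3.13]
force: [-0.3, 0.2, 0.2]
opening: -0.0004
```

```bash
python3 lev.py w27;  python3 plan.py 0 15 0.598,0.1236,0.133,179.3
```

```text
wrist L 3293 tip [0.604 0.193 0.155] ang 1.87
wrist M 2352 tip [0.585 0.12  0.158] ang 1.61
wrist R 3216 tip [0.506 0.027 0.08 ] ang -0.02
side L 75 tip [0.603 0.195 0.157] ang 1.84
side M 67 tip [0.584 0.121 0.159] ang 1.59
side R 105 tip [0.505 0.045 0.088] ang 0.09
t 38.6 at [0.6009 0.1284 0.1425] rpy [3.139 0.013 3.13 ] F [-0.2 -0.2  0.1] open -0.0001 q [-0.4   0.5   0.18  1.79 -0.11  0.85  1.39]
1
[[0, 3, -4.9, 9.4, 0.003, 0.013, 0.0]]
```

Emit:
drive_tool(
  series=[
    [[0, 10, -4, 3, 0.003, 0.01, 0], [0, 10, -1, 2, 0, 0.005, 0], [0, 8, 0, 3, 0, 0, 0], [0, 8, 0, 5, 0, 0, 0], [0, 10, 0, 8, 0, 0, 0], [0, 9, 0, 11, 0, 0, 0], [0, 5, 0, 12, 0, 0, 0], [0, 0, 0, 0, 0, 0, 0]],
  ],
)

```text
time_s: 39.27
position: [0.5371, 0.1239, 0.0966]
orientation: [3.141, 0.001, 3.129]
force: [-0.9, -0.4, -0.3]
opening: -0.0001
```

```bash
python3 lev.py w28;  python3 plan.py 0 15 0.541,0.1236,0.084,179.3
```

```text
wrist L 29 tip [0.583 0.207 0.091] ang 1.71
wrist M 2377 tip [0.508 0.113 0.099] ang 0.24
wrist R 3884 tip [0.505 0.031 0.083] ang 0.02
side M 66 tip [0.51  0.123 0.103] ang 0.29
side R 100 tip [0.507 0.04  0.085] ang 0.05
t 39.37 at [0.5393 0.1241 0.0984] rpy [3.14  0.004 3.128] F [-0.4  0.6  1. ] open 0.0 q [-0.42  0.48  0.16  1.95 -0.12  0.71  1.37]
1
[[0, -1.7, -0.5, 14.4, 0.002, 0.004, -0.001]]
```

Emit:
drive_tool(
  series=[
    [[0, 0, 0, 8, 0, 0.004, 0], [0, 0, 0, 5, 0, 0, 0], [0, 0, 0, 3, 0, 0, 0], [0, 0, 0, 2, 0, 0, 0]],
  ],
)

```text
time_s: 39.7
position: [0.5408, 0.1244, 0.0838]
orientation: [3.139, -0.0, 3.128]
force: [-12.2, -3.1, 35.9]
opening: -0.0
```

Emit:
drive_tool(
  series=[
    [[0, 0, 0, -5, 0, 0, 0], [0, 0, 0, -30, 0, 0, 0], [0, 0, 0, -40, 0, 0, 0], [0, 0, 0, -40, 0, 0, 0], [0, 0, 5, -35, 0, 0, 0], [0, -30, 20, 0, 0, 0, 0], [0, -35, 20, 0, 0, 0, 0], [0, -35, 20, 0, 0, 0, 0], [0, -12, 17, 0, 0, 0, 0], [0, 0, 0, 0, 0, 0, 0]],
  ],
)

```text
time_s: 40.53
position: [0.6615, 0.2048, 0.2448]
orientation: [3.135, 0.007, 3.122]
force: [-0.8, 1.7, -0.1]
opening: -0.0
```

```bash
python3 lev.py w29;  python3 plan.py 0 25 0.655,0.2040,0.2,179.3 -,-,0.13,-
```

```text
wrist L 849 tip [0.605 0.205 0.155] ang 1.87
wrist M 1656 tip [0.507 0.123 0.082] ang 0.01
wrist R 1682 tip [0.506 0.03  0.083] ang 0.02
side L 77 tip [0.604 0.197 0.156] ang 1.86
side M 94 tip [0.508 0.121 0.086] ang 0.06
side R 106 tip [0.506 0.037 0.087] ang 0.07
t 40.63 at [0.6596 0.2007 0.2443] rpy [3.138 0.005 3.119] F [-0.5 -0.1 -0.9] open -0.0004 q [-0.47  0.52  0.19  1.5  -0.11  1.13  1.29]
5
[[0, 2, 2, 22, 0.002, 0.002, -0.005], [0, 2, 2, 22, 0.002, 0.002, -0.005], [0, 0, -0, 23, 0, 0, -0.0], [0, -0, -0, 23, 0, 0, -0.0], [0, -0, -0, 23, 0, 0, -0.0]]
```

View pics/w29.png

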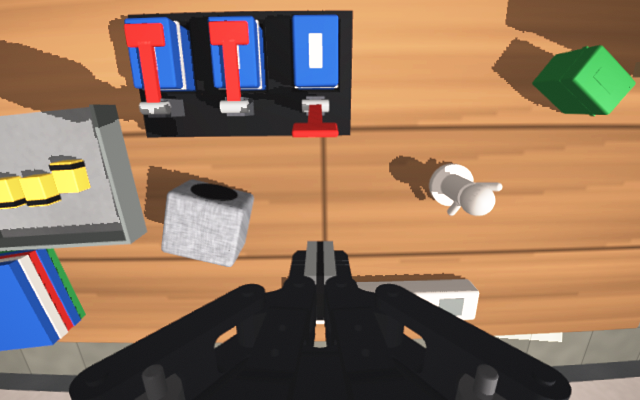

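Emit:
drive_tool(
  series=[
    [[0, 0, 6, 22, 0.003, 0.005, -0.01], [0, 0, 3, 25, 0, 0, 0], [0, 0, 2, 25, 0, 0, 0], [0, 0, 2, 25, 0, 0, 0], [0, 0, 2, 8, 0, 0, 0], [0, 0, 0, 0, 0, 0, 0]],
  ],
)

```text
time_s: 41.13
position: [0.6578, 0.2079, 0.1374]
orientation: [-3.138, -0.0, 3.122]
force: [-1.1, 0.5, 0.2]
opening: 0.0002
```

```bash
python3 plan.py 0 15 0.60,0.2040,0.135,179.3
```

```text
t 41.13 at [0.6578 0.2079 0.1374] rpy [-3.138 -0.     3.122] F [-1.1  0.5  0.2] open 0.0002 q [-0.47  0.63  0.17  1.58 -0.12  0.95  1.29]
4
[[0, 14, -1, 1, -0.001, -0, -0.002], [0, 14, -1, 1, -0.001, -0, -0.002], [0, 14, -1, 1, -0.001, -0, -0.002], [0, 14, -1, 1, -0.001, -0, -0.002]]
```

Emit:
drive_tool(
  series=[
    [[0, 12, -3, 2, -0.001, 0, -0.007], [0, 14, -1, 1, 0, 0, 0], [0, 12, -1, 1, 0, 0, 0], [0, 12, -1, 1, 0, 0, 0], [0, 8, 0, 0, 0, 0, 0], [0, 0, 0, 0, 0, 0, 0]],
  ],
)

```text
time_s: 41.63
position: [0.5998, 0.1981, 0.1391]
orientation: [-3.14, 0.008, 3.124]
force: [-0.9, -0.3, 0.4]
opening: 0.0001
```

```bash
python3 lev.py w30;  python3 plan.py 0 15 0.60,0.2040,0.135,179.3
```

```text
wrist L 2454 tip [0.586 0.197 0.158] ang 1.62
wrist M 3287 tip [0.507 0.109 0.083] ang 0.02
wrist R 3293 tip [0.506 0.044 0.082] ang 0.01
side L 61 tip [0.586 0.204 0.159] ang 1.62
side M 93 tip [0.508 0.126 0.085] ang 0.05
side R 100 tip [0.507 0.034 0.086] ang 0.06
t 41.73 at [0.6013 0.198  0.1391] rpy [-3.14   0.009  3.124] F [ 0.5  1.  -0.6] open 0.0005 q [-0.5   0.54  0.17  1.74 -0.11  0.87  1.27]
1
[[0, 1.5, 5.9, 4.1, -0.001, 0.009, -0.006]]
```

Emit:
drive_tool(
  series=[
    [[0, 10, 5, 1, 0, 0.01, -0.005], [0, 11, 1, 2, 0, 0, 0], [0, 9, 0, 3, 0, 0, 0], [0, 8, 0, 5, 0, 0, 0], [0, 10, 0, 8, 0, 0, 0], [0, 9, 0, 11, 0, 0, 0], [0, 5, 0, 12, 0, 0, 0], [0, 0, 0, 0, 0, 0, 0]],
  ],
)

```text
time_s: 42.4
position: [0.5359, 0.2052, 0.0961]
orientation: [-3.141, 0.003, 3.129]
force: [-0.3, 0.5, -0.1]
opening: 0.0002
```

```bash
python3 lev.py w31;  python3 plan.py 0 15 0.542,0.2040,0.084,179.3
```

```text
wrist L 2322 tip [0.509 0.202 0.098] ang 0.23
wrist M 3882 tip [0.506 0.12  0.083] ang 0.03
wrist R 3895 tip [0.505 0.049 0.084] ang 0.03
side L 65 tip [0.512 0.206 0.099] ang 0.25
side M 92 tip [0.507 0.124 0.087] ang 0.07
side R 102 tip [0.507 0.038 0.085] ang 0.05
t 42.5 at [0.538  0.2056 0.0978] rpy [3.141 0.006 3.128] F [0.7 0.4 0.6] open 0.0002 q [-0.55  0.51  0.16  1.9  -0.11  0.73  1.23]
1
[[0, -3.9, -1.5, 13.9, 0, 0.006, -0.001]]
```

Emit:
drive_tool(
  series=[
    [[0, -2, -1, 8, 0, 0.004, 0], [0, 0, 0, 5, 0, 0, 0], [0, 0, 0, 3, 0, 0, 0], [0, 0, 0, 1, 0, 0, 0]],
  ],
)

```text
time_s: 42.83
position: [0.5414, 0.2055, 0.0842]
orientation: [3.139, 0.002, 3.128]
force: [-6.7, -2.6, 16.8]
opening: -0.0
```

Emit:
drive_tool(
  series=[
    [[0, 0, 0, -5, 0, 0, 0], [0, 0, 0, -30, 0, 0, 0], [0, 0, 0, -40, 0, 0, 0], [0, 0, 0, -40, 0, 0, 0], [0, 15, 0, -40, 0, 0, 0], [0, 25, 0, -10, 0, 0, 0], [0, 20, 0, -10, 0, 0, 0], [0, 0, 0, 0, 0, 0, 0], [0, 0, 0, 0, 0, 0, 0]],
  ],
)

```text
time_s: 43.58
position: [0.4834, 0.205, 0.2661]
orientation: [3.138, 0.004, 3.123]
force: [0.1, -0.1, -1.6]
opening: 0.0003
```

```bash
python3 lev.py w32
python3 - <<'E'
from packs import *
w=V("wrist"); t=V("top","t32"); s=V("side","s32")
for o in tops(w,.06,.0785): print(*o)
for v in (w,t,s):
  for m,a,c in blobs(v.mask((22,120,120),(35,255,255)),30):
    P,_=v.cloud(m); q=np.median(P,0); 
    if .4<q[0]<.8 and -.35<q[1]<0: print(v.n,c.round(),a,q.round(3))
  P,uv=v.cloud(np.ones(v.d.shape,bool)); k=(abs(P[:,0]-.475)<.06)&(abs(P[:,1]+.405)<.06)&(P[:,2]>.095)&(P[:,2]<.115)
  if k.sum()>20: print(v.n,"handle",rect(P[k,:2]),np.median(P[k,2]))
E
```

```text
wrist L 732 tip [0.508 0.194 0.084] ang 0.03
wrist M 918 tip [0.506 0.116 0.084] ang 0.03
wrist R 931 tip [0.506 0.035 0.084] ang 0.04
side L 86 tip [0.508 0.198 0.087] ang 0.07
side M 96 tip [0.507 0.118 0.087] ang 0.07
side R 105 tip [0.507 0.043 0.085] ang 0.05
[201. 206.] 982 (array([0.5292, 0.0432]), 0.0636, 0.0436, -0.9) 0.0748
[262. 205.] 856 (array([0.5305, 0.1239]), 0.0629, 0.043, -0.5) 0.075
[320. 209.] 1037 (array([0.532 , 0.2031]), 0.0638, 0.0436, -0.3) 0.0753
[241. 229.] 214 (array([0.5456, 0.1079]), 0.0322, 0.0115, -0.4) 0.0755
[175. 229.] 186 (array([0.5448, 0.0262]), 0.0317, 0.0106, -2.5) 0.0755
[444. 294.] 160 (array([0.6743, 0.3919]), 0.0423, 0.0103, 87.4) 0.0661
wrist [109. 274.] 159 [ 0.643 -0.124  0.015]
wrist [ 83. 291.] 1610 [ 0.671 -0.171  0.023]
top [387. 153.] 77 [ 0.677 -0.222  0.022]
top [374. 154.] 73 [ 0.675 -0.173  0.024]
top [361. 157.] 67 [ 0.665 -0.125  0.023]
top handle (array([ 0.4747, -0.4009]), 0.0519, 0.0243, -74.0) 0.10291109230132767
side [392. 231.] 132 [ 0.661 -0.128  0.022]
side [404. 240.] 133 [ 0.671 -0.177  0.023]
side [415. 250.] 138 [ 0.675 -0.226  0.023]
side handle (array([ 0.4787, -0.4025]), 0.0508, 0.0258, -73.9) 0.10478667271885916
```

View pics/w32.png

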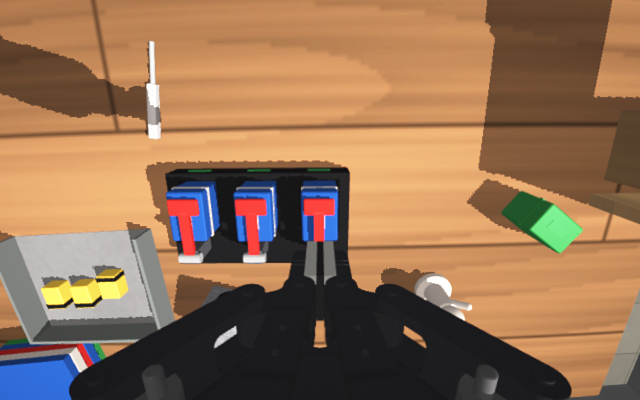

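View pics/s32.png

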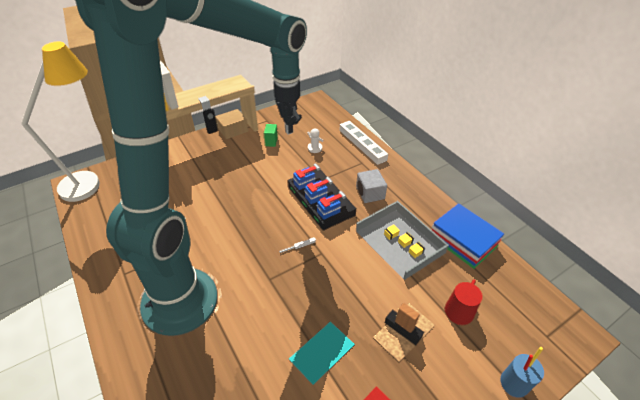

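```bash
python3 -c "
from workcell import robot
s=robot.sense();print(s['dq'].round(4),s['force'],s['time_s']);print(robot.sign_off())"
```

```text
[ 0.0004  0.002  -0.0028  0.0015  0.0003  0.0018 -0.0009] [0.66911462 0.2879277  0.63611595] 43.8333
the job is handed in; nothing more can be done
None
```

The battery change is finished and handed in at about 44 s; the hand-in itself reports no verdict.

- **Cells:** I swept the three yellow cells into the grey tray with the pusher in two passes. They lie about 75–90 mm inside the mouth in the last images.
- **Pusher:** it stands upright on the cork mat, about 5–10 mm from the mat's middle.
- **Packs:** all three blue packs are seated. Their tops measure 75–76 mm above the desk (76 expected), their centres are within about 1.5 mm of the pocket centres, and each is upright.
- **Levers:** I swung down all three red levers and pressed each to its stop with 15–36 N.
- **Other objects:** I saw no sign that the mug, figurine, stylus or speaker was touched, but I did not measure their final positions.
- **Arm:** it is clear of everything at about 0.27 m.

The two cameras disagreed slightly on the lever angles. The wrist camera read 0.03–0.04 rad and the side camera 0.05–0.07 rad, both on the bar's top surface, which alone reads about 0.04 rad high. Both are under the 0.1 rad limit. The pack and dock positions also differed by up to about 3–5 mm between cameras, so I placed the packs by the wrist camera. No check failed.

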